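# Lay a tall angle bracket on its back against the angle plate

### The job

The tall angle bracket standing on the granite plate is to be marked out: tip it over onto its back, away from the stop, letting it down gently and supported rather than letting it fall, then push it along the granite until the whole sole of its foot is flush against the face of the stop. Only push it and bear it up with the fingertips or the sides of the fingers: do not pinch or lift the bracket, and leave the other things on the plate where they are.

Things in the scene. Friction and masses are not known exactly. Their poses are not given: they have to be found in the camera images.
- bracket: the TALL aluminium angle bracket, loose, 0.4-0.8 kg: upright 200 mm high, 60 wide, 12 thick; foot 80 long (upright included), 60 wide, 14 thick; 60 mm rib, 10 thick, in the inner corner. Origin: middle of the heel edge (back meets sole). Own z up the upright, y along the width, x out of the back, away from the stop: the way to tip it. Past about 15 degrees of tilt it falls by itself
- bracket_top (a point): middle of the back edge of the tall bracket's top end, 200 mm along the bracket's z from the heel edge. With the bracket laid down, this edge is on the granite and the 12 mm thick, 60 mm wide end face faces away from the stop; the sole, at the other end, faces the stop and the foot stands up 80 mm
- stop: the stop: a dark grey cast-iron angle plate bolted to the granite, immovable. Its flat upright face is 140 mm wide and 75 mm high; its own foot and webs lie behind it. Origin: middle of the lower edge of that face, on the granite. x axis: out of the face, towards the bracket; z up; y along the face
- granite: fixed dark granite marking-out plate, 520 mm along x, 840 mm along y; its top is 40 mm above the bench (z = 0.040); origin at the centre of its underside, on the bench
- short_bracket: bystander, loose: a SHORT aluminium angle bracket of the same pattern, 100 mm high, 50 mm wide, foot 65 mm; origin in the middle of its heel edge, on the granite, axes as for the tall one
- vee_block: bystander, loose: steel vee block 70 x 45 x 44 mm, origin at the centre of its underside
- bush: bystander, loose: steel bush standing on end, 42 mm diameter, 50 mm high, origin at the centre of its underside
- square: bystander, loose: engineer's square standing on its 90 x 16 x 18 mm stock (along its x), thin blade rising to 136 mm; origin at the centre of its underside
- scriber: bystander, loose: steel scriber lying on the granite, 175 mm long along its x, 9 mm thick, origin at the middle of its underside
- gauge: bystander, loose: surface gauge, base 65 x 80 x 28 mm with a spindle to 193 mm and a thin slanting scriber; origin at the centre of its underside
- parallels: bystander, loose: pair of ground steel parallels 150 x 20 x 25 mm lying along its x, origin at the centre of its underside
Not all that is in view belongs to the job. Leave any green look-alike of the bracket alone.

How it is judged (in metres and radians):
At the end, for the whole second after the job is handed in: The tall bracket lies flat on its back on the granite (within 3 degrees), its sole against the stop's face (heel edge within 4 mm, square to the face within 2 degrees, middle of the sole within 42 mm of the middle of the face) and is at rest (angle between bracket's own x axis and vertical above 3.09 rad and x of bracket in the frame of stop below 0.004 m and angle between the z axis of bracket and the x axis of stop, either way round below 0.035 rad and y of bracket in the frame of stop between -0.042 and 0.042 m and height (world z) of bracket below 0.045 m and linear speed of bracket below 0.01 m/s); the robot touches nothing.
It fails at once if the bracket falls or is knocked over: it turns faster than 4 rad/s (a drop of the top end of some 25 mm) (angular speed of bracket above 4 rad/s).
It fails at once if the bracket is lifted: its heel edge rises more than 12 mm off the granite (height (world z) of bracket above 0.052 m).
It fails at once if the bracket is pinched or forced: more than 35 N from the fingers (contact force between the fingers and bracket above 35 N).
It fails at once if another thing on the plate is moved by more than 15 mm (distance of any of short_bracket, vee_block, bush, square, scriber, gauge, parallels from where it was at the start of the episode above 0.015 m).
It also fails if it takes over 70 s, if anything falls off the work surface, if the arm or the gripper's body presses on something with over 40 N, if the wrist force passes 120 N, or if a joint passes its speed limit or range.

### The arm

A 6-joint arm with a two-finger parallel gripper is mounted at the origin on the work surface. World frame = base frame: x ahead of the robot, y to its left, z up, the work surface at z = 0. Lengths are in m, angles in degrees, forces in N, time in s.
With the tool pointing down it reaches from about 0.325 to 0.85 m from the base axis. Payload 4.4 kg.
Tool frame: the origin (TCP) lies midway between the tips of the shut fingers; the grasp point (between the pads) lies 19 mm behind it; x points along the fingers, y is the direction in which the jaws open and shut, and the axes are right-handed (so a half turn about x gives the same grasp; the last joint's range is limited). The gripper opens to 94 mm and grips with 3 to 60 N. Pads are 16 mm wide; open, the fingers measure 119 mm over their backs; the gripper's body (75 mm by 177 mm) begins 78 mm behind the grasp point.
Start: joints at [-71.878, 11.837, 88.321, -0, 79.842, -8.623], TCP at [0.259, -0.513, 0.205] pointing down, gripper open.
Joint ranges: [-156.59, 156.59], [-49.26, 127.26], [12.9, 141.05], [-63.56, 243.56], [4.71, 150.69], [-161.64, 161.64]. Speed limits (degrees/s): [159.86, 159.86, 180, 180, 180, 180].

### API

Orientations are given as a 3x3 rotation matrix whose columns are the frame's x, y, z axes.
In Python, from rig import env, viewer, order gives the robot as it stands.
- The arm moves only by the shell command python3 -m handwheel 'ROWS' [OPENING] [FORCE]. ROWS is JSON, a list of rows, each an object of numbers: "tx", "ty", "tz": the shift along the tool's x, y, z in cm; "turn": the turn about the tool's x in degrees. A call has exactly 10 rows; each row is the pose to reach, as a shift and turn from the pose commanded when the call began, along the tool's axes at that moment; what a row does not reach only later rows make up. A row lasts 1/12 s, in which the tool goes at most 41.7 mm and 7.16 degrees, less where a joint would pass 70% of its speed; a pose out of reach is approached as far as the arm can. A call with a gripper value outside its range is refused whole. OPENING is the closure in counts, from 0 (fully open) to 255 (shut), set as the call begins (- or left out, the last holds). The fingers move at their own pace and stop on an object; FORCE is the grip in N (left out, the last holds). Time passes only in rows, so rows that repeat a pose let the fingers close, or fill a call up. It gives the time, the measured TCP pose, the force and the opening at its end, in the units of the state.
- env.state(): the state, without advancing time (a new reading comes with each control period).
- viewer.snapshot(name): name is "side" or "top" or "wrist"; returns a dict with "pixels" (384x512x3 uint8, red, green, blue), "range_z" (384x512 float32, m along the optical axis (not along the pixel's ray), 0 where there is no reading), "fx", "fy", "cx", "cy" (pixels), "R" (3x3) and "t" (3): a world point X has camera coordinates R X + t; the wrist camera has in their place "tool_from_camera" (4x4, takes a point from camera to tool coordinates, whose origin is the TCP and whose axes are the tool frame's). Camera axes: x right, y down, z forward; pixel columns grow to the right and rows downward; lengths in m; the calibration is good to about 2 mm. A picture is of the moment at which its call begins: read the wrist's pose just before it.
- order.close_job(): hands the job in, once; it reports no verdict.
The state is a dict: "clock": time; "q": joint angles; "qd": joint speeds; "tau": joint torques, N m; "eef_pos": TCP position; "orientation": TCP orientation; "wrist_force": force on the tool from outside, world axes, zero at the start; "moment": the same for the moment, N m; "grip_width": finger opening in m.
Only numpy, scipy, OpenCV 4.12 (cv2) and the standard library are available. Lean on these libraries where they do the work, as an engineer would, in place of code of your own. Each camera call takes 0.05 s, during which the arm holds its last target. There are 200 camera calls.

## Working session

There is one attempt and no reset: what is moved stays moved. The work goes in short steps, Python scripts to look and compute and a shell command to move; the robot and the scene stay as the last step left them, time stands still between calls to the robot, and variables do not carry over. Pictures are saved under pics/ and viewed, about 8 in all and at most 12, crops included, and the job is handed in when it is done.

```bash
ls; mkdir -p pics
python3 - <<'E'
from rig import env,viewer,order
import cv2,numpy as np,pickle
s=env.state();print(s)
d={}
for n in("side","top"):
    v=viewer.snapshot(n);d[n]=v
    cv2.imwrite(f"pics/{n}0.png",cv2.resize(v["pixels"][:,:,::-1],(800,600),interpolation=cv2.INTER_CUBIC))
    print(n,v["fx"],v["cx"],v["cy"],v["R"],v["t"])
pickle.dump(d,open("d0.pkl","wb"))
E
```

```text
pics
{'clock': 0.0, 'q': array([-7.18793007e+01,  1.18815838e+01,  8.84052322e+01,  2.32367296e-03,
        7.98416039e+01, -8.62348900e+00]), 'qd': array([-0.05118552, -0.08870831,  0.02158024, -0.05035681, -0.0114913 ,
       -0.11988862]), 'tau': array([-1.63229881e-03, -3.70886886e+01, -2.81414026e+01,  6.97628735e-02,
        3.61879519e-02, -1.76509348e-04]), 'eef_pos': array([ 0.2584972 , -0.51271006,  0.20431365]), 'orientation': array([[-6.59163262e-04,  4.50000705e-01, -8.93027956e-01],
       [ 2.14259995e-03, -8.93025465e-01, -4.50001032e-01],
       [-9.99997487e-01, -2.21002580e-03, -3.75521910e-04]]), 'wrist_force': array([-0.81203607, -0.4124924 , -0.68972035]), 'moment': array([-0.02098136,  0.02241123,  0.01347805]), 'grip_width': 0.09360950782678679}
side 409.419033297751 254.5769933764811 198.6046141348943 [[-0.97338587 -0.2289532   0.01001874]
 [-0.15148406  0.60999343 -0.77779213]
 [ 0.17196663 -0.75860955 -0.62844175]] [0.51216744 0.19176733 1.42759704]
top 441.63009656537315 259.0144283603603 197.60973976176263 [[-0.0167159  -0.9998023   0.01076707]
 [-0.99774411  0.01597931 -0.06520244]
 [ 0.0650175  -0.0118327  -0.99781397]] [0.01732587 0.49828824 1.35857   ]
```

View pics/top0.png

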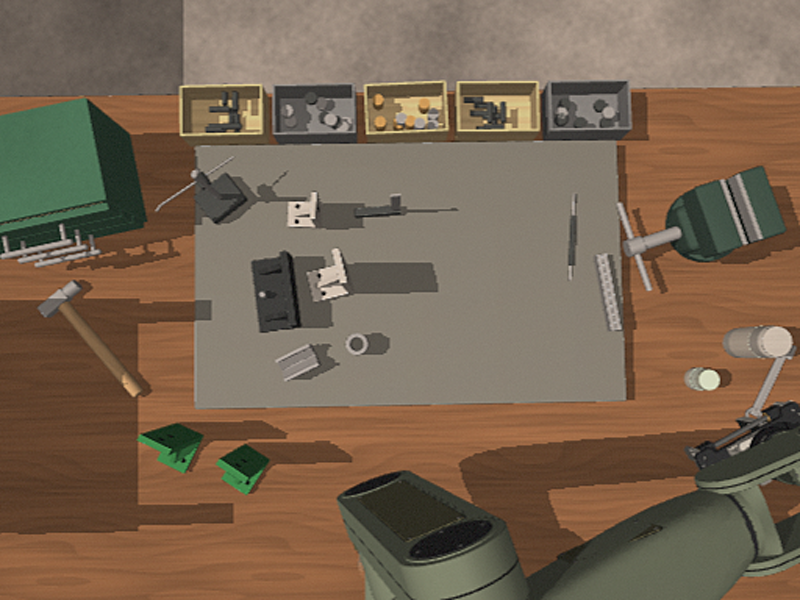

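View pics/side0.png

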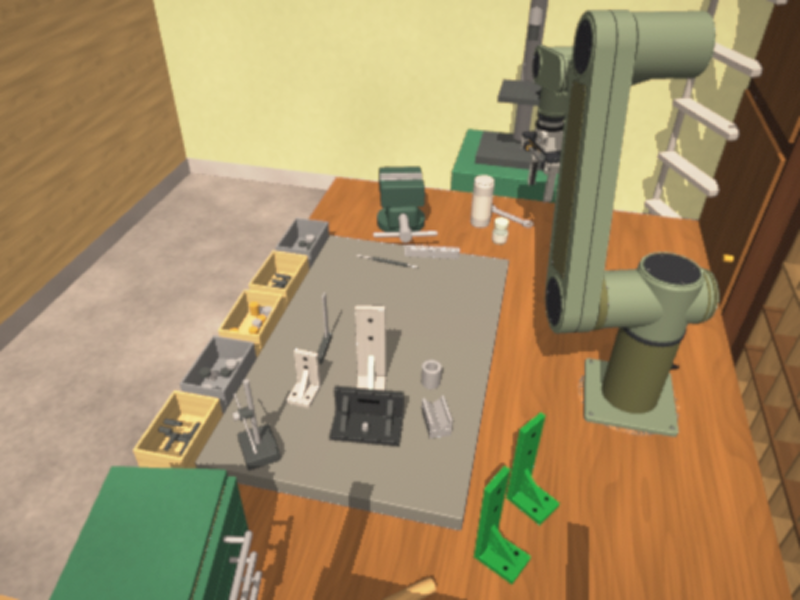

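The top view has the stop at (275,292) with its face to the right. The tall bracket is at (335,275), foot towards the stop and back to the right, which is world -y. The bush is at (357,344), the vee block at (297,362), the short bracket at (303,212), the square at (395,208), and the scriber and parallels are far right. The side view agrees. Next I'll measure from depth.

```bash
cat > h.py <<'E'
import numpy as np,cv2
from rig import env,viewer,order
def cloud(v,s=None):
    z=v["range_z"];r,c=np.indices(z.shape)
    P=np.stack([(c-v["cx"])/v["fx"]*z,(r-v["cy"])/v["fy"]*z,z],-1)
    if "R" in v: return (P-v["t"])@v["R"]
    T=np.array(v["tool_from_camera"]);P=P@T[:3,:3].T+T[:3,3]
    return P@np.array(s["orientation"]).T+s["eef_pos"]
E
python3 - <<'E'
import pickle,numpy as np,cv2
from h import cloud
d=pickle.load(open("d0.pkl","rb"))
v=d["top"];P=cloud(v);ok=v["range_z"]>0
def win(P,ok,x0,x1,y0,y1,z0,z1):
    m=ok&(P[...,0]>x0)&(P[...,0]<x1)&(P[...,1]>y0)&(P[...,1]<y1)&(P[...,2]>z0)&(P[...,2]<z1);return P[m]
for (c,r) in [(260,240),(300,150),(190,140),(172,184),(183,202),(212,172),(214,161),(205,180),(228,220)]:
    print((c,r),P[r,c].round(3))
G=win(P,ok,.3,.7,-.3,.3,.02,.06);print("granite z",np.median(G[:,2]))
m=ok&(P[...,2]>.06)&(P[...,0]>.25)&(P[...,0]<.85)&(P[...,1]<.5)&(P[...,1]>-.4)
n,l,st,ce=cv2.connectedComponentsWithStats(m.astype(np.uint8))
for i in range(1,n):
    if st[i,4]>15:
        Q=P[l==i];print(st[i],Q.min(0).round(3),Q.max(0).round(3))
# bracket top end
for nm in d:
    v=d[nm];P=cloud(v);ok=v["range_z"]>0
    for lab,z0,z1 in(("top",.225,.25),("stopTop",.108,.122)):
        Q=win(P,ok,.3,.75,-.1,.32,z0,z1)
        if len(Q)>8: print(nm,lab,len(Q),Q.mean(0).round(4),[ [round(float(t),3) for t in p] for p in cv2.boxPoints(cv2.minAreaRect(Q[:,:2].astype(np.float32)))])
E
```

```text
(260, 240) [0.368 0.009 0.034]
(300, 150) [ 0.642 -0.119  0.041]
(190, 140) [0.676 0.217 0.051]
(172, 184) [0.541 0.272 0.054]
(183, 202) [0.484 0.232 0.1  ]
(212, 172) [0.576 0.151 0.055]
(214, 161) [0.582 0.128 0.242]
(205, 180) [0.55  0.17  0.073]
(228, 220) [0.43  0.105 0.037]
granite z 0.040443149048256605
[235  81  53   6 134] [ 0.836 -0.081  0.06 ] [0.85  0.077 0.077]
[293  80  53   6 115] [ 0.838 -0.259  0.061] [ 0.85  -0.099  0.077]
[352  80  40   5  89] [ 0.839 -0.399  0.06 ] [ 0.85  -0.279  0.076]
[116  83  53   5 133] [0.838 0.279 0.06 ] [0.85  0.44  0.078]
[175  82  53   5 131] [0.838 0.101 0.06 ] [0.85  0.26  0.077]
[100 100  58  42 745] [0.672 0.315 0.06 ] [0.776 0.455 0.237]
[191 123  15  22 161] [0.658 0.168 0.061] [0.706 0.213 0.147]
[249 124   8  12  69] [0.686 0.016 0.06 ] [0.696 0.037 0.18 ]
[203 159  24  29 256] [0.529 0.107 0.06 ] [0.589 0.178 0.247]
[166 160  27  50 472] [0.465 0.211 0.06 ] [0.605 0.289 0.121]
[382 162  14  50 316] [ 0.449 -0.399  0.06 ] [ 0.597 -0.365  0.076]
[166 186   6   5  24] [0.522 0.273 0.06 ] [0.535 0.288 0.081]
[222 213  14  14 106] [0.412 0.082 0.06 ] [0.45  0.12  0.098]
[177 220  28  24 375] [0.364 0.174 0.06 ] [0.431 0.253 0.091]
[ 88 272  38  18 381] [0.25 0.41 0.06] [0.282 0.469 0.206]
[445 289  53  26 930] [ 0.25  -0.4    0.524] [ 0.282 -0.323  0.614]
side top 114 [0.559  0.1248 0.2358] [[0.53, 0.127], [0.533, 0.111], [0.589, 0.12], [0.586, 0.136]]
side stopTop 339 [0.5623 0.1973 0.1146] [[0.434, 0.175], [0.691, 0.016], [0.768, 0.14], [0.511, 0.299]]
top top 114 [0.5582 0.1195 0.24  ] [[0.528, 0.119], [0.531, 0.107], [0.589, 0.121], [0.586, 0.132]]
top stopTop 271 [0.5431 0.2164 0.1148] [[0.433, 0.169], [0.69, 0.016], [0.766, 0.143], [0.509, 0.296]]
```

Run:
```python
import pickle,numpy as np,cv2
from h import cloud
d=pickle.load(open("d0.pkl","rb"))
P=cloud(d["side"]);
m=(P[...,0]>.51)&(P[...,0]<.61)&(P[...,1]>.09)&(P[...,1]<.16)&(P[...,2]>.12)&(P[...,2]<.23)
Q=P[m]
for _ in range(4):
    c=Q.mean(0);n=np.linalg.svd(Q-c)[2][2];r=(Q-c)@n;Q=Q[abs(r)<max(2*r.std(),.002)]
print("front plane",len(Q),c.round(4),n.round(4),r.std(), "yaw",np.degrees(np.arctan2(-n[0],n[1])), "x range",np.percentile(Q[:,0],[1,99]))
P=cloud(d["top"])
def rowsedge(x0,x1,y0,y1,z0,z1,lab):
    m=(P[...,0]>x0)&(P[...,0]<x1)&(P[...,1]>y0)&(P[...,1]<y1)&(P[...,2]>z0)&(P[...,2]<z1)
    E=[]
    for r in range(m.shape[0]):
        c=np.where(m[r])[0]
        if len(c)>1:E.append(P[r,c[-1]])
    E=np.array(E);f=np.polyfit(E[:,0],E[:,1],1);res=E[:,1]-np.polyval(f,E[:,0])
    k=abs(res)<2*res.std();f=np.polyfit(E[k,0],E[k,1],1)
    print(lab,len(E),"slope deg",np.degrees(np.arctan(f[0])),"x",E[:,0].min(),E[:,0].max(),"y at xmid",np.polyval(f,(E[:,0].min()+E[:,0].max())/2),E[:,2].mean(), "sd",res.std())
rowsedge(.44,.63,.19,.3,.104,.125,"stop face")
rowsedge(.5,.61,.09,.16,.228,.25,"bracket back top")
# corner heights
m=(P[...,0]>.44)&(P[...,0]<.63)&(P[...,1]>.19)&(P[...,1]<.3)&(P[...,2]>.104)&(P[...,2]<.125)
print(cv2.boxPoints(cv2.minAreaRect(P[m][:,:2].astype(np.float32))))
```

```text
front plane 429 [0.5581 0.1261 0.1758] [-0.2305  0.9731 -0.0035] 0.0016761554740626745 yaw 13.325885201536055 x range [0.5289668  0.58629992]
stop face 48 slope deg 6.961013829096178 x 0.46574461928087724 0.6030153299469757 y at xmid 0.2192568548163515 0.11172770806946906 sd 0.0006784762761549465
bracket back top 23 slope deg 13.042052157908017 x 0.53017963080027 0.5870618725355974 y at xmid 0.11433369922719497 0.23898912123714855 sd 0.00132376459861881
[[0.46351218 0.23066238]
 [0.46637917 0.20905483]
 [0.60499334 0.22744644]
 [0.60212636 0.24905398]]
```

```bash
python3 -m handwheel '[{"tx":-4},{"tx":-8,"ty":-1,"tz":-1},{"tx":-11,"ty":-3,"tz":-4,"turn":4},{"tx":-12,"ty":-5.5,"tz":-7,"turn":8},{"tx":-12,"ty":-8,"tz":-10.3,"turn":13.6},{"tx":-12,"ty":-10.5,"tz":-13.5,"turn":13.6},{"tx":-12,"ty":-13,"tz":-16.7,"turn":13.6},{"tx":-12,"ty":-15.5,"tz":-19.9,"turn":13.6},{"tx":-12,"ty":-18,"tz":-23.1,"turn":13.6},{"tx":-12,"ty":-20,"tz":-25.7,"turn":13.6}]' 157 10
python3 - <<'E'
from h import *
s=env.state();print(s["eef_pos"],s["orientation"][:,1],s["q"],s["grip_width"])
O=s["orientation"];print("shift cm",(np.array([.5576,.1193,.300])-s["eef_pos"])@O*100)
E
```

```text
[ 0.25853063 -0.51278909  0.20442022] [ 0.45000526 -0.89302363 -0.00201431] [-7.18769058e+01  1.18789733e+01  8.83954791e+01 -4.93651987e-04
  7.98422041e+01 -8.62088085e+00] 0.09375560199935487
shift cm [ -9.45499545 -43.00802361 -55.15486385]validation failed for argument at $[0]...
```

```bash
python3 -m handwheel '[{"tx":-4,"ty":0,"tz":0,"turn":0},{"tx":-8,"ty":-1,"tz":-1,"turn":0},{"tx":-11,"ty":-3,"tz":-4,"turn":4},{"tx":-12,"ty":-5.5,"tz":-7,"turn":8},{"tx":-12,"ty":-8,"tz":-10.3,"turn":13.6},{"tx":-12,"ty":-10.5,"tz":-13.5,"turn":13.6},{"tx":-12,"ty":-13,"tz":-16.7,"turn":13.6},{"tx":-12,"ty":-15.5,"tz":-19.9,"turn":13.6},{"tx":-12,"ty":-18,"tz":-23.1,"turn":13.6},{"tx":-12,"ty":-20,"tz":-25.7,"turn":13.6}]' 157 10
python3 - <<'E'
from h import *
s=env.state();print(s["eef_pos"],s["orientation"][:,1],s["q"],s["grip_width"])
O=s["orientation"];print("shift cm",(np.array([.5576,.1193,.320])-s["eef_pos"])@O*100)
E
```

```text
clock: 0.93
eef_pos: [0.3986, -0.2164, 0.3251]
orientation: [[0.0, 0.228, -0.974], [0.001, -0.974, -0.228], [-1.0, -0.001, -0.0]]
wrist_force: [1.2, 0.3, 0.6]
grip_width: 0.0363
[ 0.39863794 -0.21635804  0.32514528] [ 2.28459656e-01 -9.73552965e-01 -9.00460260e-04] [-3.94778848e+01 -7.38774505e+00  9.42875451e+01  4.12736533e-02
  9.31336574e+01  3.73179574e+01] 0.03634156535416305
shift cm [  0.54572989 -29.04598253 -23.14412156]
```

```bash
python3 -m handwheel '[{"tx":0,"ty":-3,"tz":-2.4,"turn":0},{"tx":0,"ty":-6,"tz":-4.8,"turn":0},{"tx":0,"ty":-9.2,"tz":-7.3,"turn":0},{"tx":0,"ty":-12.4,"tz":-9.9,"turn":0},{"tx":0,"ty":-15.6,"tz":-12.4,"turn":0},{"tx":0,"ty":-18.8,"tz":-15,"turn":0},{"tx":0,"ty":-22,"tz":-17.5,"turn":0},{"tx":0,"ty":-25,"tz":-20,"turn":0},{"tx":0,"ty":-27.5,"tz":-22,"turn":0},{"tx":0,"ty":-29,"tz":-23.1,"turn":0}]'
python3 - <<'E'
from h import *
s=env.state();v=viewer.snapshot("wrist");print(s["eef_pos"],s["q"])
cv2.imwrite("pics/w1.png",v["pixels"][:,:,::-1])
P=cloud(v,s);np.save("w1.npy",P)
m=(P[...,2]>.225)&(P[...,2]<.255)&(P[...,0]>.5)&(P[...,0]<.62)&(P[...,1]>.08)&(P[...,1]<.16);Q=P[m]
if len(Q)>20: print(len(Q),Q.mean(0),cv2.boxPoints(cv2.minAreaRect(Q[:,:2].astype(np.float32))))
E
```

```text
clock: 1.77
eef_pos: [0.5577, 0.1191, 0.3244]
orientation: [[-0.001, 0.23, -0.973], [0.001, -0.973, -0.23], [-1.0, -0.001, 0.001]]
wrist_force: [-0.6, 0.2, 0.0]
grip_width: 0.036
[0.55767655 0.11913247 0.32437901] [3.32754183e+00 7.60432267e+00 7.93571293e+01 6.07460665e-02
 9.31131494e+01 8.00053543e+01]
936 [0.56134046 0.12107874 0.24052056] [[0.5285877  0.11898728]
 [0.5312222  0.10788704]
 [0.58967173 0.12175956]
 [0.5870372  0.1328598 ]]
```

View pics/w1.png

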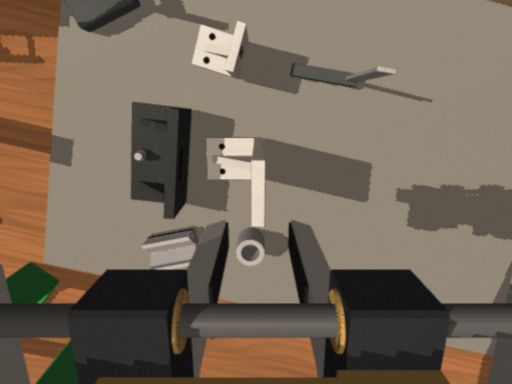

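The wrist view shows the bracket top at (258,193), between the two fingers laterally, and the fingers clear of it on both sides. Yaw is 13.3° and the back edge midpoint is about (0.560, 0.1145), which matches the fixed cameras. I'll descend astride the upright with a loose 36 mm gap, then push.

```bash
python3 -m handwheel '[{"tx":2,"ty":0,"tz":-0.1,"turn":0},{"tx":4,"ty":0,"tz":-0.1,"turn":0},{"tx":6,"ty":0,"tz":-0.1,"turn":0},{"tx":7.5,"ty":0,"tz":-0.1,"turn":0},{"tx":8.7,"ty":0,"tz":-0.1,"turn":0},{"tx":9.5,"ty":0,"tz":-0.1,"turn":0},{"tx":10,"ty":0,"tz":-0.1,"turn":0},{"tx":10.1,"ty":0,"tz":-0.1,"turn":0},{"tx":10.1,"ty":0,"tz":-0.1,"turn":0},{"tx":10.1,"ty":0,"tz":-0.1,"turn":0}]'
```

```text
clock: 2.65
eef_pos: [0.5589, 0.1159, 0.2255]
orientation: [[0.002, 0.227, -0.974], [0.0, -0.974, -0.227], [-1.0, 0.0, -0.002]]
wrist_force: [-0.5, 0.8, 0.1]
grip_width: 0.0363
```

```bash
python3 -m handwheel '[{"tx":0,"ty":0.3,"tz":0,"turn":0},{"tx":0,"ty":0.6,"tz":0,"turn":0},{"tx":0,"ty":0.9,"tz":0,"turn":0},{"tx":0,"ty":1.2,"tz":0,"turn":0},{"tx":0,"ty":1.5,"tz":0,"turn":0},{"tx":0,"ty":1.8,"tz":0,"turn":0},{"tx":0,"ty":2.1,"tz":0,"turn":0},{"tx":0,"ty":2.4,"tz":0,"turn":0},{"tx":0,"ty":2.7,"tz":0,"turn":0},{"tx":0,"ty":3.0,"tz":0,"turn":0}]'
cat >> h.py <<'E'
u=np.array([.23,-.973]);H0=np.array([.5604,.1146])
def brk(tag=None,show=False):
    """points of bracket from side+top cams in (s along u from original heel, z above granite), print profile"""
    s=env.state();print(s["clock"],np.round(s["eef_pos"],4),np.round(s["wrist_force"],1),round(s["grip_width"],4),
      "TCP s=%.1f z=%.1f mm"%((s["eef_pos"][:2]-H0)@u*1e3,(s["eef_pos"][2]-.040)*1e3))
    for n in("side","top"):
        v=viewer.snapshot(n);P=cloud(v)
        L=np.stack([(P[...,:2]-H0)@np.array([.973,.23]),(P[...,:2]-H0)@u,P[...,2]-.0403],-1)*1e3
        np.save(f"L_{n}.npy",L)
        if tag: cv2.imwrite(f"pics/{n}_{tag}.png",cv2.resize(v["pixels"][100:292,120:376][:,:,::-1],(768,576),interpolation=cv2.INTER_CUBIC))
    return s
E
python3 - <<'E'
from h import *
brk("a")
E
```

```text
clock: 3.48
eef_pos: [0.565, 0.0864, 0.2243]
orientation: [[-0.0, 0.227, -0.974], [-0.0, -0.974, -0.227], [-1.0, -0.0, 0.0]]
wrist_force: [0.9, -0.3, -0.2]
grip_width: 0.0359
3.4833 [0.565  0.0864 0.2243] [ 0.9 -0.3 -0.2] 0.0359 TCP s=28.5 z=184.3 mm
```

View pics/side_a.png

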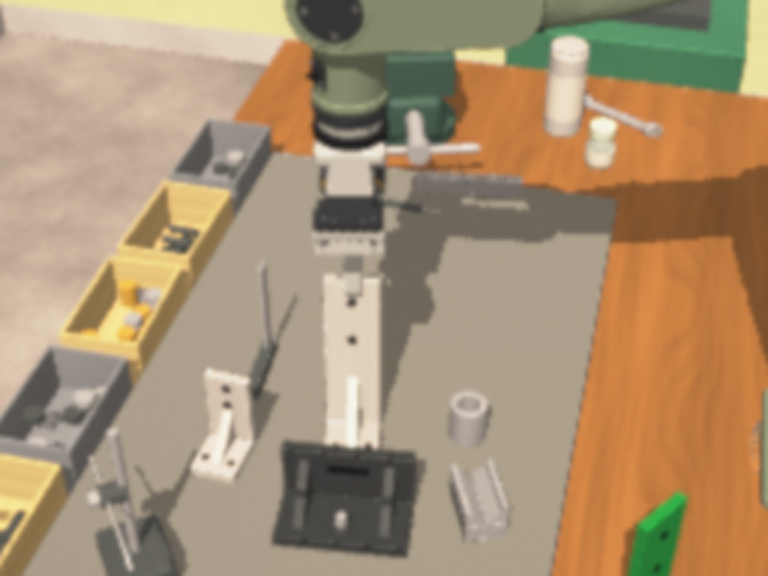

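The side view shows the upright at (352,350) with the finger at its top (352,275), and the bystanders untouched. I'll fit its tilt.

```bash
cat >> h.py <<'E'
def tilt(lo=30,hi=170,w=24):
    L=np.load("L_side.npy");m=(abs(L[...,0])<w)&(abs(L[...,0])>7)&(L[...,2]>lo)&(L[...,2]<hi)&(L[...,1]>-60)&(L[...,1]<215)
    Q=L[m]
    rng=np.random.default_rng(0);best=None
    for _ in range(300):
        a,b,c=Q[rng.choice(len(Q),3,False)];n=np.cross(b-a,c-a);k=np.linalg.norm(n)
        if k<100: continue
        n/=k;inl=abs((Q-a)@n)<2.5
        if best is None or inl.sum()>best.sum():best=inl
    Q=Q[best];c=Q.mean(0);n=np.linalg.svd(Q-c)[2][2];n*=-np.sign(n[1])
    th=np.degrees(np.arctan2(n[2],-n[1]));k=c-12*n  # point on back plane (n points to stop/up)
    print("front plane n",len(Q),"tilt %.1f"%th,"yaw extra %.1f"%np.degrees(np.arctan2(n[0],-n[1])),"heel s=%.1f"%(k[1]-k[2]*np.tan(np.radians(th))))
E
python3 - <<'E'
from h import *
tilt()
E
```

```text
front plane n 265 tilt 7.5 yaw extra 0.4 heel s=-0.5
```

```bash
python3 -m handwheel '[{"tx":0.1,"ty":0.3,"tz":0,"turn":0},{"tx":0.2,"ty":0.6,"tz":0,"turn":0},{"tx":0.3,"ty":0.9,"tz":0,"turn":0},{"tx":0.4,"ty":1.2,"tz":0,"turn":0},{"tx":0.5,"ty":1.4,"tz":0,"turn":0},{"tx":0.6,"ty":1.6,"tz":0,"turn":0},{"tx":0.7,"ty":1.8,"tz":0,"turn":0},{"tx":0.8,"ty":2.0,"tz":0,"turn":0},{"tx":0.8,"ty":2.2,"tz":0,"turn":0},{"tx":0.8,"ty":2.4,"tz":0,"turn":0}]' 174 10
python3 - <<'E'
from h import *
brk();tilt()
E
```

```text
clock: 4.42
eef_pos: [0.5705, 0.0631, 0.2163]
orientation: [[-0.0, 0.227, -0.974], [-0.0, -0.974, -0.227], [-1.0, 0.0, 0.0]]
wrist_force: [-0.1, 0.4, 0.7]
grip_width: 0.0299
4.4167 [0.5705 0.0631 0.2163] [-0.1  0.4  0.7] 0.0299 TCP s=52.4 z=176.3 mm
front plane n 268 tilt 15.9 yaw extra 0.9 heel s=-1.1
```

```bash
python3 -m handwheel '[{"tx":0.1,"ty":0.2,"tz":0,"turn":0},{"tx":0.2,"ty":0.4,"tz":0,"turn":0},{"tx":0.3,"ty":0.5,"tz":0,"turn":0},{"tx":0.4,"ty":0.7,"tz":0,"turn":0},{"tx":0.5,"ty":0.8,"tz":0,"turn":0},{"tx":0.6,"ty":1.0,"tz":0,"turn":0},{"tx":0.7,"ty":1.2,"tz":0,"turn":0},{"tx":0.8,"ty":1.3,"tz":0,"turn":0},{"tx":0.9,"ty":1.5,"tz":0,"turn":0},{"tx":1.0,"ty":1.6,"tz":0,"turn":0}]'
python3 - <<'E'
from h import *
brk();tilt()
E
```

```text
clock: 5.35
eef_pos: [0.5742, 0.0475, 0.2064]
orientation: [[0.0, 0.227, -0.974], [-0.0, -0.974, -0.227], [-1.0, 0.0, -0.0]]
wrist_force: [1.2, 0.2, 0.8]
grip_width: 0.03
5.35 [0.5742 0.0475 0.2064] [1.2 0.2 0.8] 0.03 TCP s=68.5 z=166.4 mm
front plane n 297 tilt 24.9 yaw extra 0.4 heel s=-0.8
```

```bash
python3 -m handwheel '[{"tx":0.1,"ty":0,"tz":0,"turn":0},{"tx":0.2,"ty":0.1,"tz":0,"turn":0},{"tx":0.4,"ty":0.4,"tz":0,"turn":0},{"tx":0.5,"ty":0.7,"tz":0,"turn":0},{"tx":0.7,"ty":1.0,"tz":0,"turn":0},{"tx":0.9,"ty":1.3,"tz":0,"turn":0},{"tx":1.1,"ty":1.6,"tz":0,"turn":0},{"tx":1.2,"ty":1.9,"tz":0,"turn":0},{"tx":1.4,"ty":2.2,"tz":0,"turn":0},{"tx":1.5,"ty":2.5,"tz":0,"turn":0}]' 141 10
python3 - <<'E'
from h import *
brk();tilt()
E
```

```text
clock: 6.28
eef_pos: [0.5797, 0.0231, 0.191]
orientation: [[-0.001, 0.227, -0.974], [0.0, -0.974, -0.227], [-1.0, -0.0, 0.0]]
wrist_force: [-0.2, 0.0, -0.5]
grip_width: 0.0418
6.2833 [0.5797 0.0231 0.191 ] [-0.2  0.  -0.5] 0.0418 TCP s=93.4 z=151.0 mm
front plane n 307 tilt 35.4 yaw extra 0.2 heel s=-1.9
```

```bash
python3 -m handwheel '[{"tx":0.2,"ty":0,"tz":0,"turn":0},{"tx":0.4,"ty":0.1,"tz":0,"turn":0},{"tx":0.6,"ty":0.3,"tz":0,"turn":0},{"tx":0.8,"ty":0.5,"tz":0,"turn":0},{"tx":1.0,"ty":0.8,"tz":0,"turn":0},{"tx":1.2,"ty":1.0,"tz":0,"turn":0},{"tx":1.4,"ty":1.3,"tz":0,"turn":0},{"tx":1.7,"ty":1.5,"tz":0,"turn":0},{"tx":1.9,"ty":1.8,"tz":0,"turn":0},{"tx":2.1,"ty":2.0,"tz":0,"turn":0}]' 109 10
python3 - <<'E'
from h import *
brk();tilt()
E
```

```text
clock: 7.22
eef_pos: [0.5845, 0.0035, 0.1702]
orientation: [[-0.0, 0.227, -0.974], [-0.0, -0.974, -0.227], [-1.0, 0.0, 0.0]]
wrist_force: [0.5, -1.8, 0.6]
grip_width: 0.0538
7.2167 [0.5845 0.0035 0.1702] [ 0.5 -1.8  0.6] 0.0538 TCP s=113.7 z=130.2 mm
front plane n 295 tilt 44.6 yaw extra -0.3 heel s=-0.2
```

```bash
python3 -m handwheel '[{"tx":0.2,"ty":0,"tz":0,"turn":0},{"tx":0.4,"ty":0,"tz":0,"turn":0},{"tx":0.7,"ty":0.1,"tz":0,"turn":0},{"tx":0.9,"ty":0.3,"tz":0,"turn":0},{"tx":1.1,"ty":0.4,"tz":0,"turn":0},{"tx":1.3,"ty":0.6,"tz":0,"turn":0},{"tx":1.5,"ty":0.7,"tz":0,"turn":0},{"tx":1.7,"ty":0.9,"tz":0,"turn":0},{"tx":1.9,"ty":1.0,"tz":0,"turn":0},{"tx":2.1,"ty":1.2,"tz":0,"turn":0}]' 71 10
python3 - <<'E'
from h import *
brk();tilt()
E
```

```text
clock: 8.15
eef_pos: [0.5873, -0.0079, 0.1494]
orientation: [[0.0, 0.227, -0.974], [-0.0, -0.974, -0.227], [-1.0, 0.0, -0.0]]
wrist_force: [0.1, -1.6, -0.4]
grip_width: 0.0681
8.15 [ 0.5873 -0.0079  0.1494] [ 0.1 -1.6 -0.4] 0.0681 TCP s=125.4 z=109.4 mm
front plane n 258 tilt 53.0 yaw extra 1.0 heel s=-0.5
```

```bash
python3 -m handwheel '[{"tx":0.1,"ty":-0.4,"tz":0,"turn":0},{"tx":0.3,"ty":-0.8,"tz":0,"turn":0},{"tx":0.5,"ty":-0.9,"tz":0,"turn":0},{"tx":0.7,"ty":-0.8,"tz":0,"turn":0},{"tx":0.9,"ty":-0.7,"tz":0,"turn":0},{"tx":1.1,"ty":-0.6,"tz":0,"turn":0},{"tx":1.3,"ty":-0.4,"tz":0,"turn":0},{"tx":1.5,"ty":-0.3,"tz":0,"turn":0},{"tx":1.8,"ty":-0.1,"tz":0,"turn":0},{"tx":2.0,"ty":0,"tz":0,"turn":0}]' 0 10
python3 - <<'E'
from h import *
brk("b");tilt(20)
E
```

```text
clock: 9.08
eef_pos: [0.587, -0.0081, 0.1289]
orientation: [[-0.0, 0.227, -0.974], [-0.0, -0.974, -0.227], [-1.0, -0.0, 0.0]]
wrist_force: [0.2, -1.7, -1.2]
grip_width: 0.094
9.0833 [ 0.587  -0.0081  0.1289] [ 0.2 -1.7 -1.2] 0.094 TCP s=125.5 z=88.9 mm
front plane n 209 tilt 61.4 yaw extra 5.2 heel s=-2.0
```

View pics/side_b.png

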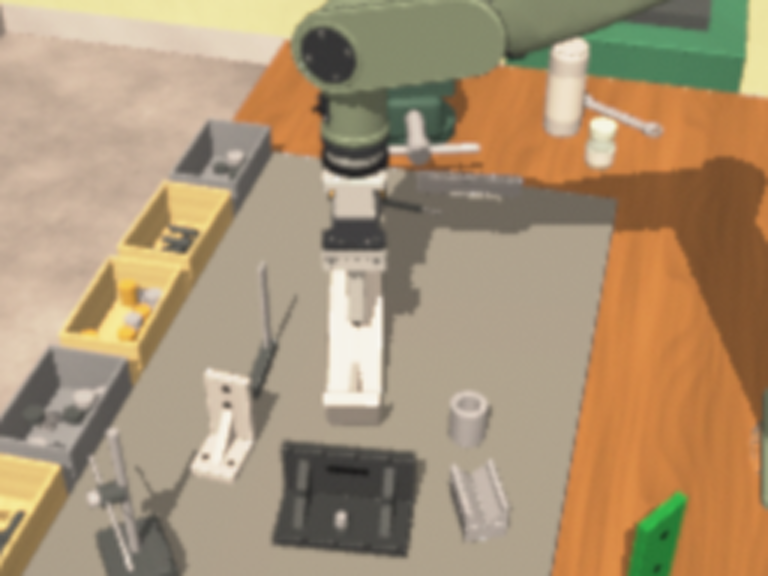

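The side view shows the bracket leaning at about 60° on the rear finger, with the heel still in place. Next I'll turn the tool 28° about the supporting finger, so the front finger passes beside the bracket.

```bash
python3 -m handwheel '[{"tx":0,"ty":0.05,"tz":0.3,"turn":-3},{"tx":0,"ty":0.1,"tz":0.65,"turn":-6},{"tx":0,"ty":0.2,"tz":1.0,"turn":-9},{"tx":0,"ty":0.3,"tz":1.3,"turn":-12},{"tx":0,"ty":0.4,"tz":1.6,"turn":-15},{"tx":0,"ty":0.5,"tz":1.95,"turn":-18},{"tx":0,"ty":0.6,"tz":2.25,"turn":-21},{"tx":0,"ty":0.7,"tz":2.5,"turn":-24},{"tx":0,"ty":0.85,"tz":2.7,"turn":-26},{"tx":0,"ty":0.95,"tz":2.85,"turn":-28}]'
python3 - <<'E'
from h import *
brk();tilt(20)
E
```

```text
clock: 10.02
eef_pos: [0.5616, -0.0236, 0.1297]
orientation: [[0.001, 0.659, -0.752], [-0.0, -0.752, -0.659], [-1.0, 0.0, -0.0]]
wrist_force: [0.1, -0.4, -1.0]
grip_width: 0.0939
10.0167 [ 0.5616 -0.0236  0.1297] [ 0.1 -0.4 -1. ] 0.0939 TCP s=134.8 z=89.7 mm
front plane n 251 tilt 62.6 yaw extra -2.1 heel s=-5.2
```

```bash
cat >> h.py <<'E'
def prof():
    for n in("side","top"):
        L=np.load(f"L_{n}.npy");m=(abs(L[...,0])<26)&(abs(L[...,0])>8)&(L[...,1]>-60)&(L[...,1]<215)&(L[...,2]>8)&(L[...,2]<125)
        Q=L[m];print(n,[(b+5,int(np.median(q[:,2])),len(q)) for b in range(-60,215,10) for q in [Q[(Q[:,1]>=b)&(Q[:,1]<b+10)]] if len(q)>2])
E
python3 - <<'E'
from h import *
prof()
L=np.load("L_side.npy");m=(abs(L[...,0])<27)&(abs(L[...,0])>9)&(L[...,1]>40)&(L[...,1]<165)&(L[...,2]>20)&(L[...,2]<110)
Q=L[m]
for _ in range(4):
    f=np.polyfit(Q[:,1],Q[:,2],1);r=Q[:,2]-np.polyval(f,Q[:,1]);Q=Q[abs(r)<max(2,2*r.std())]
print(f,np.degrees(np.arctan(1/f[0])),len(Q),r.std(), "edge z at s=172:",np.polyval(f,172)-12/np.sin(np.arctan(1/f[0])))
E
```

```text
side [(-45, 72, 11), (-35, 72, 55), (-25, 42, 25), (-15, 19, 20), (25, 31, 27), (35, 33, 28), (45, 39, 38), (55, 44, 32), (65, 50, 29), (75, 54, 30), (85, 59, 29), (95, 65, 27), (105, 71, 31), (115, 75, 29), (125, 79, 25), (135, 85, 26), (145, 89, 32), (155, 96, 24), (165, 100, 26), (175, 111, 11)]
top [(-45, 71, 3), (-35, 74, 39), (-25, 71, 48), (-15, 51, 45), (-5, 32, 40), (5, 19, 39), (15, 23, 36), (25, 28, 39), (35, 33, 39), (45, 38, 31), (55, 43, 27), (65, 48, 22), (75, 54, 7)]
[ 0.5074846  16.74262658] 63.0929079394627 324 2.6022566612443487 edge z at s=172: 90.57316420987378
```

The fit puts the tilt at 63°, and the heel has slipped about 5 mm towards the stop during the turn. The edge is now close to the fingertip, which is too little margin. I'll raise the bracket back along its arc and re-seat the finger deeper. Then I'll slide the bracket towards the stop at about 50°, so the stop backs the last part of the descent.

```bash
python3 -m handwheel '[{"tx":-0.2,"ty":-0.18,"tz":-0.09,"turn":0},{"tx":-0.5,"ty":-0.35,"tz":-0.19,"turn":0},{"tx":-0.85,"ty":-0.53,"tz":-0.28,"turn":0},{"tx":-1.15,"ty":-0.71,"tz":-0.37,"turn":0},{"tx":-1.45,"ty":-0.88,"tz":-0.47,"turn":0},{"tx":-1.75,"ty":-1.03,"tz":-0.55,"turn":0},{"tx":-2.0,"ty":-1.18,"tz":-0.63,"turn":0},{"tx":-2.25,"ty":-1.33,"tz":-0.71,"turn":0},{"tx":-2.5,"ty":-1.48,"tz":-0.79,"turn":0},{"tx":-2.7,"ty":-1.63,"tz":-0.87,"turn":0}]'
cat >> h.py <<'E'
def fit():
    L=np.load("L_side.npy");m=(abs(L[...,0])<27)&(abs(L[...,0])>9)&(L[...,1]>-30)&(L[...,1]<165)&(L[...,2]>20)&(L[...,2]<150)
    Q=L[m];rng=np.random.default_rng(0);best=np.zeros(len(Q),bool)
    for _ in range(400):
        a,b=Q[rng.choice(len(Q),2,False)][:,1:];d=b-a;k=np.hypot(*d)
        if k<30 or d[0]*d[1]<=0: continue
        e=abs((Q[:,1]-a[0])*d[1]-(Q[:,2]-a[1])*d[0])/k;i=e<3
        if i.sum()>best.sum():best=i
    q=Q[best][:,1:];c=q.mean(0);d=np.linalg.svd(q-c)[2][0];d*=np.sign(d[1]);th=np.arctan2(d[0],d[1])
    k=c+12*np.array([np.cos(th),-np.sin(th)]);h=k[0]-k[1]*np.tan(th)
    print("FIT n",best.sum(),"tilt %.1f heel s %.1f edge s %.1f z %.1f"%(np.degrees(th),h,h+200*np.sin(th),200*np.cos(th)))
E
python3 - <<'E'
from h import *
brk();fit()
E
```

```text
clock: 10.95
eef_pos: [0.5576, -0.0055, 0.157]
orientation: [[0.001, 0.658, -0.753], [-0.0, -0.753, -0.658], [-1.0, 0.001, -0.0]]
wrist_force: [1.2, -2.8, 1.4]
grip_width: 0.094
10.95 [ 0.5576 -0.0055  0.157 ] [ 1.2 -2.8  1.4] 0.094 TCP s=116.2 z=117.0 mm
FIT n 332 tilt 53.8 heel s -6.9 edge s 154.4 z 118.2
```

```bash
python3 -m handwheel '[{"tx":-0.35,"ty":-0.27,"tz":-0.14,"turn":0},{"tx":-0.75,"ty":-0.57,"tz":-0.3,"turn":0},{"tx":-1.1,"ty":-0.87,"tz":-0.46,"turn":0},{"tx":-1.45,"ty":-1.17,"tz":-0.62,"turn":0},{"tx":-1.8,"ty":-1.47,"tz":-0.78,"turn":0},{"tx":-2.15,"ty":-1.8,"tz":-0.95,"turn":0},{"tx":-2.5,"ty":-2.12,"tz":-1.12,"turn":0},{"tx":-2.85,"ty":-2.45,"tz":-1.3,"turn":0},{"tx":-3.2,"ty":-2.75,"tz":-1.46,"turn":0},{"tx":-3.5,"ty":-3.05,"tz":-1.62,"turn":0}]'
python3 - <<'E'
from h import *
brk();fit()
E
```

```text
clock: 11.88
eef_pos: [0.5491, 0.0291, 0.1916]
orientation: [[-0.001, 0.658, -0.753], [0.001, -0.753, -0.658], [-1.0, -0.001, -0.0]]
wrist_force: [0.6, -2.3, 1.6]
grip_width: 0.0938
11.8833 [0.5491 0.0291 0.1916] [ 0.6 -2.3  1.6] 0.0938 TCP s=80.6 z=151.6 mm
FIT n 351 tilt 39.4 heel s -8.0 edge s 119.0 z 154.5
```

```bash
python3 -m handwheel '[{"tx":-0.32,"ty":-0.37,"tz":-0.2,"turn":0},{"tx":-0.63,"ty":-0.74,"tz":-0.39,"turn":0},{"tx":-0.92,"ty":-1.11,"tz":-0.59,"turn":0},{"tx":-1.2,"ty":-1.48,"tz":-0.79,"turn":0},{"tx":-1.45,"ty":-1.85,"tz":-0.98,"turn":0},{"tx":-1.65,"ty":-2.23,"tz":-1.18,"turn":0},{"tx":-1.8,"ty":-2.6,"tz":-1.38,"turn":0},{"tx":-1.9,"ty":-2.97,"tz":-1.57,"turn":0},{"tx":-1.95,"ty":-3.34,"tz":-1.77,"turn":0},{"tx":-2.0,"ty":-3.71,"tz":-1.97,"turn":0}]'
python3 - <<'E'
from h import *
brk();fit()
E
```

```text
clock: 12.82
eef_pos: [0.5395, 0.0696, 0.2113]
orientation: [[-0.001, 0.658, -0.753], [0.0, -0.753, -0.658], [-1.0, -0.001, 0.0]]
wrist_force: [0.2, -0.2, -0.3]
grip_width: 0.0942
12.8167 [0.5395 0.0696 0.2113] [ 0.2 -0.2 -0.3] 0.0942 TCP s=39.0 z=171.3 mm
FIT n 320 tilt 25.2 heel s -8.2 edge s 77.1 z 180.9
```

```bash
python3 -m handwheel '[{"tx":0.1,"ty":0,"tz":0,"turn":0},{"tx":0.2,"ty":0,"tz":0,"turn":0},{"tx":0.3,"ty":0,"tz":0,"turn":0},{"tx":0.4,"ty":0,"tz":0,"turn":0},{"tx":0.5,"ty":0,"tz":0,"turn":0},{"tx":0.6,"ty":0,"tz":0,"turn":0},{"tx":0.7,"ty":0,"tz":0,"turn":0},{"tx":0.8,"ty":0,"tz":0,"turn":0},{"tx":0.9,"ty":0,"tz":0,"turn":0},{"tx":0.9,"ty":0,"tz":0,"turn":0}]'
python3 - <<'E'
from h import *
brk();fit()
E
```

```text
clock: 13.75
eef_pos: [0.5397, 0.069, 0.2021]
orientation: [[-0.0, 0.658, -0.753], [0.0, -0.753, -0.658], [-1.0, -0.0, 0.0]]
wrist_force: [0.3, -1.1, -1.1]
grip_width: 0.0941
13.75 [0.5397 0.069  0.2021] [ 0.3 -1.1 -1.1] 0.0941 TCP s=39.6 z=162.1 mm
FIT n 310 tilt 25.3 heel s -7.4 edge s 78.2 z 180.8
```

```bash
python3 -m handwheel '[{"tx":0.2,"ty":0.35,"tz":0.19,"turn":0},{"tx":0.4,"ty":0.71,"tz":0.38,"turn":0},{"tx":0.6,"ty":1.04,"tz":0.55,"turn":0},{"tx":0.83,"ty":1.39,"tz":0.73,"turn":0},{"tx":1.07,"ty":1.73,"tz":0.92,"turn":0},{"tx":1.3,"ty":2.07,"tz":1.1,"turn":0},{"tx":1.55,"ty":2.4,"tz":1.27,"turn":0},{"tx":1.8,"ty":2.71,"tz":1.44,"turn":0},{"tx":2.05,"ty":3.03,"tz":1.61,"turn":0},{"tx":2.3,"ty":3.35,"tz":1.77,"turn":0}]'
python3 - <<'E'
from h import *
brk();fit()
E
```

```text
clock: 14.68
eef_pos: [0.5486, 0.0318, 0.1791]
orientation: [[-0.0, 0.658, -0.753], [-0.0, -0.753, -0.658], [-1.0, -0.0, 0.0]]
wrist_force: [-0.4, -1.8, -0.7]
grip_width: 0.0942
14.6833 [0.5486 0.0318 0.1791] [-0.4 -1.8 -0.7] 0.0942 TCP s=77.9 z=139.1 mm
FIT n 350 tilt 37.3 heel s -6.3 edge s 115.0 z 159.0
```

```bash
python3 -m handwheel '[{"tx":0.25,"ty":0.3,"tz":0.16,"turn":0},{"tx":0.52,"ty":0.59,"tz":0.31,"turn":0},{"tx":0.79,"ty":0.88,"tz":0.47,"turn":0},{"tx":1.07,"ty":1.17,"tz":0.62,"turn":0},{"tx":1.36,"ty":1.44,"tz":0.76,"turn":0},{"tx":1.66,"ty":1.71,"tz":0.91,"turn":0},{"tx":1.96,"ty":1.98,"tz":1.05,"turn":0},{"tx":2.27,"ty":2.23,"tz":1.18,"turn":0},{"tx":2.58,"ty":2.48,"tz":1.32,"turn":0},{"tx":2.9,"ty":2.72,"tz":1.44,"turn":0}]'
python3 - <<'E'
from h import *
brk();fit()
E
```

```text
clock: 15.62
eef_pos: [0.5557, 0.0019, 0.1501]
orientation: [[-0.0, 0.658, -0.753], [-0.0, -0.753, -0.658], [-1.0, 0.0, 0.0]]
wrist_force: [-0.9, -0.9, -0.0]
grip_width: 0.0943
15.6167 [0.5557 0.0019 0.1501] [-0.9 -0.9 -0. ] 0.0943 TCP s=108.6 z=110.1 mm
FIT n 364 tilt 51.3 heel s -10.1 edge s 145.9 z 125.2
```

```bash
python3 -m handwheel '[{"tx":0,"ty":-0.13,"tz":-0.07,"turn":0},{"tx":0,"ty":-0.31,"tz":-0.16,"turn":0},{"tx":0,"ty":-0.49,"tz":-0.26,"turn":0},{"tx":0,"ty":-0.66,"tz":-0.35,"turn":0},{"tx":0,"ty":-0.84,"tz":-0.45,"turn":0},{"tx":0,"ty":-1.01,"tz":-0.54,"turn":0},{"tx":0,"ty":-1.19,"tz":-0.63,"turn":0},{"tx":0,"ty":-1.37,"tz":-0.73,"turn":0},{"tx":0,"ty":-1.55,"tz":-0.82,"turn":0},{"tx":0,"ty":-1.72,"tz":-0.91,"turn":0}]'
python3 - <<'E'
from h import *
brk();fit()
E
```

```text
clock: 16.55
eef_pos: [0.551, 0.0214, 0.1503]
orientation: [[-0.0, 0.658, -0.753], [0.0, -0.753, -0.658], [-1.0, -0.0, 0.0]]
wrist_force: [1.3, -3.7, 1.7]
grip_width: 0.0942
16.55 [0.551  0.0214 0.1503] [ 1.3 -3.7  1.7] 0.0942 TCP s=88.5 z=110.3 mm
FIT n 374 tilt 50.2 heel s -26.5 edge s 127.2 z 127.9
```

```bash
python3 -m handwheel '[{"tx":0,"ty":-0.18,"tz":-0.09,"turn":0},{"tx":0,"ty":-0.35,"tz":-0.19,"turn":0},{"tx":0,"ty":-0.53,"tz":-0.28,"turn":0},{"tx":0,"ty":-0.71,"tz":-0.37,"turn":0},{"tx":0,"ty":-0.88,"tz":-0.47,"turn":0},{"tx":0,"ty":-1.06,"tz":-0.56,"turn":0},{"tx":0,"ty":-1.24,"tz":-0.66,"turn":0},{"tx":0,"ty":-1.41,"tz":-0.75,"turn":0},{"tx":0,"ty":-1.59,"tz":-0.84,"turn":0},{"tx":0,"ty":-1.77,"tz":-0.94,"turn":0}]'
python3 - <<'E'
from h import *
s=brk("c");fit()
E
```

```text
clock: 17.48
eef_pos: [0.5466, 0.0409, 0.1504]
orientation: [[-0.0, 0.658, -0.753], [-0.0, -0.753, -0.658], [-1.0, -0.0, 0.0]]
wrist_force: [0.5, -3.9, 1.5]
grip_width: 0.0945
17.4833 [0.5466 0.0409 0.1504] [ 0.5 -3.9  1.5] 0.0945 TCP s=68.6 z=110.4 mm
FIT n 394 tilt 50.6 heel s -47.6 edge s 107.0 z 126.9
```

View pics/top_c.png

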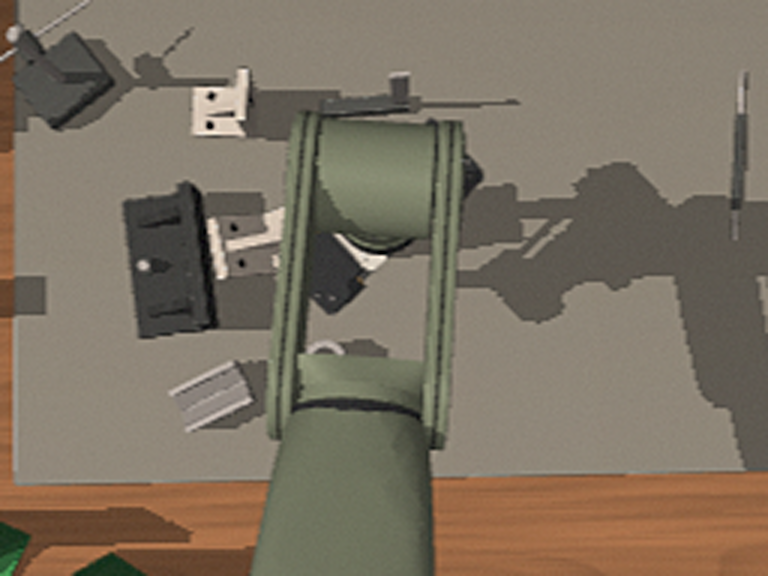

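The top view shows the toe of the foot at (215,250), a few mm from the stop face at (205,250). The square, bush and vee block are undisturbed. Next I'll lower with the toe staying just off the stop.

```bash
python3 -m handwheel '[{"tx":0.2,"ty":0,"tz":0,"turn":0},{"tx":0.45,"ty":0,"tz":0,"turn":0},{"tx":0.7,"ty":0.02,"tz":0.01,"turn":0},{"tx":0.95,"ty":0.04,"tz":0.02,"turn":0},{"tx":1.2,"ty":0.06,"tz":0.03,"turn":0},{"tx":1.45,"ty":0.09,"tz":0.05,"turn":0},{"tx":1.7,"ty":0.12,"tz":0.06,"turn":0},{"tx":1.95,"ty":0.15,"tz":0.08,"turn":0},{"tx":2.15,"ty":0.18,"tz":0.1,"turn":0},{"tx":2.3,"ty":0.2,"tz":0.11,"turn":0}]'
python3 - <<'E'
from h import *
s=brk();fit();prof()
E
```

```text
clock: 18.42
eef_pos: [0.5468, 0.0385, 0.1269]
orientation: [[-0.001, 0.658, -0.753], [0.0, -0.753, -0.658], [-1.0, -0.001, 0.0]]
wrist_force: [0.9, -3.0, 0.9]
grip_width: 0.0942
18.4167 [0.5468 0.0385 0.1269] [ 0.9 -3.   0.9] 0.0942 TCP s=70.9 z=86.9 mm
FIT n 347 tilt 58.9 heel s -63.2 edge s 108.2 z 103.2
side [(-45, 26, 6), (-35, 30, 35), (-25, 37, 35), (-15, 43, 32), (-5, 47, 30), (5, 54, 37), (15, 61, 35), (25, 67, 37), (35, 72, 35), (45, 79, 39), (55, 84, 42), (65, 90, 38), (75, 98, 38), (85, 103, 29), (95, 110, 32), (105, 113, 11), (115, 116, 9)]
top [(-55, 20, 41), (-45, 23, 38), (-35, 29, 35), (-25, 35, 21), (-15, 40, 8)]
```

```bash
python3 -m handwheel '[{"tx":0.2,"ty":0.02,"tz":0.01,"turn":0},{"tx":0.4,"ty":0.04,"tz":0.02,"turn":0},{"tx":0.65,"ty":0.06,"tz":0.03,"turn":0},{"tx":0.9,"ty":0.08,"tz":0.04,"turn":0},{"tx":1.15,"ty":0.1,"tz":0.05,"turn":0},{"tx":1.4,"ty":0.12,"tz":0.06,"turn":0},{"tx":1.65,"ty":0.13,"tz":0.07,"turn":0},{"tx":1.9,"ty":0.14,"tz":0.07,"turn":0},{"tx":2.15,"ty":0.15,"tz":0.08,"turn":0},{"tx":2.4,"ty":0.15,"tz":0.08,"turn":0}]'
python3 - <<'E'
from h import *
s=brk();fit()
E
```

```text
clock: 19.35
eef_pos: [0.5474, 0.0368, 0.1031]
orientation: [[-0.0, 0.658, -0.753], [0.0, -0.753, -0.658], [-1.0, -0.0, 0.0]]
wrist_force: [0.8, -3.0, -0.0]
grip_width: 0.0937
19.35 [0.5474 0.0368 0.1031] [ 0.8 -3.  -0. ] 0.0937 TCP s=72.7 z=63.1 mm
FIT n 322 tilt 66.0 heel s -71.3 edge s 111.4 z 81.4
```

```bash
python3 -m handwheel '[{"tx":0.2,"ty":0,"tz":0,"turn":0},{"tx":0.4,"ty":0,"tz":0,"turn":0},{"tx":0.6,"ty":0,"tz":0,"turn":0},{"tx":0.8,"ty":0,"tz":0,"turn":0},{"tx":1.0,"ty":0,"tz":0,"turn":0},{"tx":1.2,"ty":0,"tz":0,"turn":0},{"tx":1.4,"ty":0,"tz":0,"turn":0},{"tx":1.6,"ty":0,"tz":0,"turn":0},{"tx":1.8,"ty":0,"tz":0,"turn":0},{"tx":2.0,"ty":0,"tz":0,"turn":0}]'
python3 - <<'E'
from h import *
s=brk("d");fit()
E
```

```text
clock: 20.28
eef_pos: [0.5474, 0.0368, 0.0832]
orientation: [[-0.0, 0.658, -0.753], [0.0, -0.753, -0.658], [-1.0, -0.0, 0.0]]
wrist_force: [0.7, -2.4, -0.3]
grip_width: 0.0939
20.2833 [0.5474 0.0368 0.0832] [ 0.7 -2.4 -0.3] 0.0939 TCP s=72.7 z=43.2 mm
FIT n 306 tilt 72.9 heel s -84.3 edge s 106.8 z 58.8
```

```bash
python3 -m handwheel '[{"tx":0.2,"ty":0,"tz":0,"turn":0},{"tx":0.4,"ty":0,"tz":0,"turn":0},{"tx":0.6,"ty":-0.03,"tz":-0.02,"turn":0},{"tx":0.8,"ty":-0.05,"tz":-0.03,"turn":0},{"tx":1.0,"ty":-0.07,"tz":-0.04,"turn":0},{"tx":1.2,"ty":-0.09,"tz":-0.05,"turn":0},{"tx":1.4,"ty":-0.11,"tz":-0.06,"turn":0},{"tx":1.6,"ty":-0.13,"tz":-0.07,"turn":0},{"tx":1.8,"ty":-0.15,"tz":-0.08,"turn":0},{"tx":2.0,"ty":-0.17,"tz":-0.09,"turn":0}]'
python3 - <<'E'
from h import *
s=brk("e");fit();prof()
E
```

```text
clock: 21.22
eef_pos: [0.547, 0.0387, 0.0632]
orientation: [[-0.0, 0.658, -0.753], [0.0, -0.753, -0.658], [-1.0, -0.0, 0.0]]
wrist_force: [0.2, -1.3, -0.2]
grip_width: 0.0939
21.2167 [0.547  0.0387 0.0632] [ 0.2 -1.3 -0.2] 0.0939 TCP s=70.8 z=23.2 mm
FIT n 262 tilt 78.0 heel s -84.2 edge s 111.4 z 41.7
side [(-35, 27, 9), (-25, 26, 26), (-15, 27, 23), (-5, 29, 24), (5, 30, 24), (15, 33, 28), (25, 34, 29), (35, 37, 25), (45, 40, 28), (55, 42, 23), (65, 44, 26), (75, 46, 21), (85, 47, 22), (95, 50, 20), (105, 51, 14), (115, 63, 14)]
top [(-55, 18, 38), (-45, 20, 38), (-35, 23, 40), (-25, 24, 34), (-15, 25, 20)]
```

```bash
python3 -m handwheel '[{"tx":0.2,"ty":-0.03,"tz":-0.02,"turn":0},{"tx":0.4,"ty":-0.06,"tz":-0.03,"turn":0},{"tx":0.6,"ty":-0.1,"tz":-0.05,"turn":0},{"tx":0.8,"ty":-0.13,"tz":-0.07,"turn":0},{"tx":1.0,"ty":-0.17,"tz":-0.09,"turn":0},{"tx":1.2,"ty":-0.21,"tz":-0.11,"turn":0},{"tx":1.4,"ty":-0.25,"tz":-0.13,"turn":0},{"tx":1.6,"ty":-0.28,"tz":-0.15,"turn":0},{"tx":1.75,"ty":-0.32,"tz":-0.17,"turn":0},{"tx":1.85,"ty":-0.35,"tz":-0.19,"turn":0}]'
python3 - <<'E'
from h import *
s=brk("f");fit();prof()
E
```

```text
clock: 22.15
eef_pos: [0.546, 0.0427, 0.0446]
orientation: [[-0.0, 0.658, -0.753], [0.0, -0.753, -0.658], [-1.0, -0.0, 0.0]]
wrist_force: [0.0, -2.2, -1.6]
grip_width: 0.094
22.15 [0.546  0.0427 0.0446] [ 0.  -2.2 -1.6] 0.094 TCP s=66.7 z=4.6 mm
FIT n 231 tilt 84.9 heel s -128.9 edge s 70.4 z 17.6
side [(-25, 21, 19), (-15, 20, 22), (-5, 22, 27), (5, 23, 23), (15, 24, 24), (25, 25, 27), (35, 26, 34), (45, 28, 26), (55, 27, 24), (65, 30, 25), (75, 30, 23), (85, 31, 22), (95, 35, 33), (105, 39, 18), (115, 55, 6)]
top [(-55, 16, 36), (-45, 16, 42), (-35, 18, 37), (-25, 19, 28), (-15, 20, 15), (115, 122, 3)]
```

View pics/side_f.png

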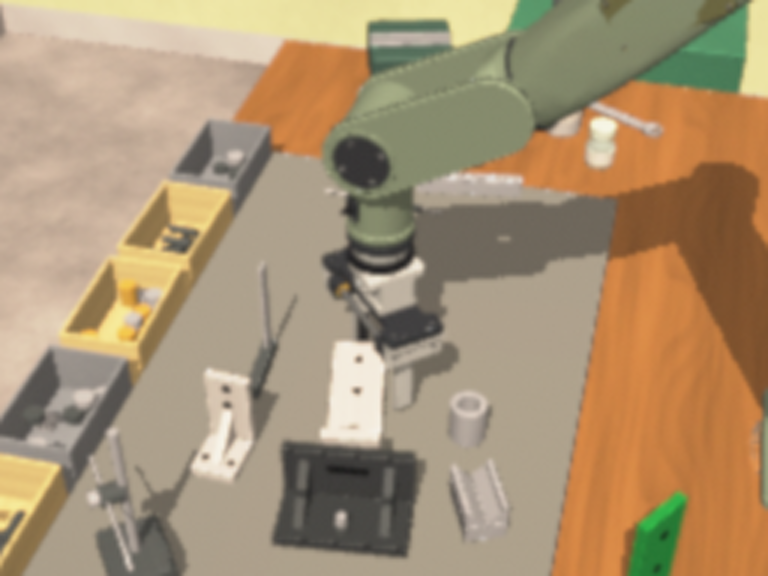

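```bash
python3 -m handwheel '[{"tx":0.1,"ty":0,"tz":0,"turn":0},{"tx":0.2,"ty":0,"tz":0,"turn":0},{"tx":0.25,"ty":-0.03,"tz":0.06,"turn":0},{"tx":0.25,"ty":-0.06,"tz":0.12,"turn":0},{"tx":0.25,"ty":-0.1,"tz":0.19,"turn":0},{"tx":0.25,"ty":-0.14,"tz":0.27,"turn":0},{"tx":0.25,"ty":-0.19,"tz":0.35,"turn":0},{"tx":0.25,"ty":-0.23,"tz":0.44,"turn":0},{"tx":0.25,"ty":-0.28,"tz":0.53,"turn":0},{"tx":0.25,"ty":-0.28,"tz":0.53,"turn":0}]'
python3 - <<'E'
from h import *
s=brk();prof()
E
```

```text
clock: 23.08
eef_pos: [0.5403, 0.0413, 0.0426]
orientation: [[0.0, 0.658, -0.753], [0.0, -0.753, -0.658], [-1.0, -0.0, -0.0]]
wrist_force: [0.1, -0.7, 1.8]
grip_width: 0.094
23.0833 [0.5403 0.0413 0.0426] [ 0.1 -0.7  1.8] 0.094 TCP s=66.7 z=2.6 mm
side [(-15, 14, 8), (-5, 13, 22), (5, 13, 21), (15, 12, 22), (25, 12, 22), (35, 13, 28), (45, 13, 22), (55, 13, 26), (65, 14, 23), (75, 11, 16), (85, 13, 16), (95, 15, 30), (105, 42, 56), (115, 75, 18)]
top [(-55, 12, 38), (-45, 12, 37), (-35, 12, 35), (-25, 10, 29), (-15, 12, 19)]
```

The bracket is flat: its upper face is at 12–13 mm along its whole length. I'll retreat, raise, close the fingers and look.

```bash
python3 -m handwheel '[{"tx":0,"ty":0.2,"tz":0.1,"turn":0},{"tx":0,"ty":0.7,"tz":0.4,"turn":0},{"tx":0,"ty":1.5,"tz":0.8,"turn":0},{"tx":-1,"ty":2.6,"tz":1.4,"turn":0},{"tx":-3.5,"ty":3.5,"tz":1.8,"turn":0},{"tx":-7,"ty":4.5,"tz":2.3,"turn":0},{"tx":-11,"ty":5,"tz":2.6,"turn":0},{"tx":-15,"ty":5,"tz":2.6,"turn":0},{"tx":-18,"ty":5,"tz":2.6,"turn":0},{"tx":-18,"ty":5,"tz":2.6,"turn":0}]' 0 10
python3 - <<'E'
from h import *
s=env.state();v=viewer.snapshot("wrist");print(s["eef_pos"],s["q"])
cv2.imwrite("pics/w2.png",v["pixels"][:,:,::-1])
P=cloud(v,s);np.save("w2.npy",P)
t=viewer.snapshot("top");np.save("t2.npy",cloud(t))
for P in(P,cloud(t)):
  m=(P[...,2]>.047)&(P[...,2]<.057)&(P[...,0]>.5)&(P[...,0]<.64)&(P[...,1]>-.06)&(P[...,1]<.19);
  n,l,st,ce=cv2.connectedComponentsWithStats(m.astype(np.uint8));i=1+np.argmax(st[1:,4]);Q=P[l==i]
  print(len(Q),cv2.boxPoints(cv2.minAreaRect(Q[:,:2].astype(np.float32))).round(4).tolist(),cv2.minAreaRect(Q[:,:2].astype(np.float32)))
E
```

```text
clock: 24.02
eef_pos: [0.559, -0.0159, 0.2322]
orientation: [[0.016, 0.657, -0.754], [-0.003, -0.754, -0.657], [-1.0, 0.013, -0.01]]
wrist_force: [0.9, -0.5, 0.5]
grip_width: 0.094
[ 0.55899982 -0.01592374  0.23219598] [-1.04953571e+01  8.08871740e+00  8.94924595e+01 -5.46469742e-03
  8.14619572e+01  3.84369396e+01]
8857 [[0.5117999911308289, 0.1890999972820282], [0.5490000247955322, 0.006099999882280827], [0.6079000234603882, 0.01810000091791153], [0.5706999897956848, 0.20100000500679016]] ((0.5598533153533936, 0.10355930775403976), (0.06015007570385933, 0.1867293268442154), 11.502979278564453)
631 [[0.5115000009536743, 0.18780000507831573], [0.538100004196167, 0.05689999833703041], [0.5974000096321106, 0.0689999982714653], [0.5708000063896179, 0.19990000128746033]] ((0.5544465780258179, 0.1284198760986328), (0.060564011335372925, 0.13357232511043549), 11.495990753173828)
```

View pics/w2.png

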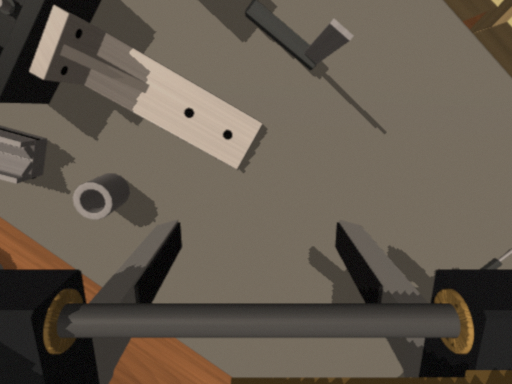

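The wrist view shows the bracket flat, with its end face from (240,168) to (263,125). The bush (95,198) and square (300,45) are undisturbed. The fit puts the sole about 10 mm from the stop and 4.5° off square. I'll push the end face with two parted fingers aligned to the stop.

```bash
python3 -m handwheel '[{"tx":0,"ty":0.4,"tz":0,"turn":-7},{"tx":0,"ty":0.8,"tz":-0.1,"turn":-14},{"tx":1,"ty":1.2,"tz":-0.2,"turn":-21},{"tx":3,"ty":1.6,"tz":-0.3,"turn":-28},{"tx":5,"ty":2,"tz":-0.4,"turn":-35},{"tx":7,"ty":2,"tz":-0.4,"turn":-42},{"tx":9,"ty":2,"tz":-0.4,"turn":-49},{"tx":11,"ty":2,"tz":-0.4,"turn":-55.9},{"tx":12,"ty":2,"tz":-0.4,"turn":-55.9},{"tx":12,"ty":2,"tz":-0.4,"turn":-55.9}]' 201 10
python3 - <<'E'
from h import *
s=env.state();O=s["orientation"];print(O.round(3),s["eef_pos"],(np.array([.575,-.0185,.0432])-s["eef_pos"])@O*100)
E
```

```text
clock: 24.95
eef_pos: [0.5658, -0.0257, 0.0976]
orientation: [[-0.01, 0.993, 0.119], [0.002, 0.119, -0.993], [-1.0, -0.009, -0.003]]
wrist_force: [-1.4, 0.1, -0.2]
grip_width: 0.0309
[[-0.01   0.993  0.119]
 [ 0.002  0.119 -0.993]
 [-1.    -0.009 -0.003]] [ 0.56579165 -0.02565165  0.09757015] [ 5.42910733  1.05099607 -0.58372005]
```

```bash
python3 -m handwheel '[{"tx":0,"ty":0,"tz":0,"turn":0},{"tx":0,"ty":0,"tz":0,"turn":0},{"tx":1,"ty":0,"tz":0,"turn":0},{"tx":2,"ty":0,"tz":0,"turn":0},{"tx":3,"ty":0,"tz":0,"turn":0},{"tx":4,"ty":0,"tz":0,"turn":0},{"tx":4.5,"ty":0,"tz":0,"turn":0},{"tx":5,"ty":0,"tz":0,"turn":0},{"tx":5,"ty":0,"tz":0,"turn":0},{"tx":5,"ty":0,"tz":0,"turn":0}]'
```

```text
clock: 25.78
eef_pos: [0.5696, -0.026, 0.052]
orientation: [[-0.001, 0.992, 0.123], [0.0, 0.123, -0.992], [-1.0, -0.001, -0.0]]
wrist_force: [-0.4, -1.0, 1.8]
grip_width: 0.0197
```

```bash
python3 -m handwheel '[{"tx":0.3,"ty":0.2,"tz":0,"turn":0},{"tx":0.6,"ty":0.4,"tz":0,"turn":0},{"tx":0.8,"ty":0.6,"tz":0,"turn":0},{"tx":0.9,"ty":0.6,"tz":-0.4,"turn":0},{"tx":0.9,"ty":0.6,"tz":-0.9,"turn":0},{"tx":0.9,"ty":0.6,"tz":-1.4,"turn":0},{"tx":0.9,"ty":0.6,"tz":-1.9,"turn":0},{"tx":0.9,"ty":0.6,"tz":-2.2,"turn":0},{"tx":0.9,"ty":0.6,"tz":-2.5,"turn":0},{"tx":0.9,"ty":0.6,"tz":-2.6,"turn":0}]'
python3 -m handwheel '[{"tx":0,"ty":0,"tz":-0.1,"turn":0},{"tx":0,"ty":0,"tz":-0.2,"turn":0},{"tx":0,"ty":0,"tz":-0.3,"turn":0},{"tx":0,"ty":0,"tz":-0.4,"turn":0},{"tx":0,"ty":0,"tz":-0.5,"turn":0},{"tx":0,"ty":0,"tz":-0.6,"turn":0},{"tx":0,"ty":0,"tz":-0.7,"turn":0},{"tx":0,"ty":0,"tz":-0.8,"turn":0},{"tx":0,"ty":0,"tz":-0.9,"turn":0},{"tx":0,"ty":0,"tz":-1.0,"turn":0}]'
```

```text
clock: 26.62
eef_pos: [0.5726, 0.0004, 0.0436]
orientation: [[0.0, 0.992, 0.124], [-0.001, 0.124, -0.992], [-1.0, 0.0, 0.001]]
wrist_force: [-0.1, -2.0, -0.3]
grip_width: 0.0198
clock: 27.45
eef_pos: [0.5715, 0.0098, 0.0435]
orientation: [[0.0, 0.992, 0.123], [-0.002, 0.123, -0.992], [-1.0, 0.0, 0.002]]
wrist_force: [0.3, -6.6, -0.4]
grip_width: 0.02
```

```bash
python3 -m handwheel '[{"tx":0,"ty":0,"tz":-0.03,"turn":0},{"tx":0,"ty":0,"tz":-0.06,"turn":0},{"tx":0,"ty":0,"tz":-0.09,"turn":0},{"tx":0,"ty":0,"tz":-0.12,"turn":0},{"tx":0,"ty":0,"tz":-0.15,"turn":0},{"tx":0,"ty":0,"tz":-0.18,"turn":0},{"tx":0,"ty":0,"tz":-0.2,"turn":0},{"tx":0,"ty":0,"tz":-0.2,"turn":0},{"tx":0,"ty":0,"tz":-0.2,"turn":0},{"tx":0,"ty":0,"tz":-0.2,"turn":0}]'
```

```text
clock: 28.28
eef_pos: [0.5715, 0.0099, 0.0436]
orientation: [[0.001, 0.992, 0.124], [-0.005, 0.124, -0.992], [-1.0, 0.0, 0.005]]
wrist_force: [0.6, -9.3, -0.3]
grip_width: 0.0199
```

```bash
python3 -m handwheel '[{"tx":0,"ty":0,"tz":-0.02,"turn":0},{"tx":0,"ty":0,"tz":-0.04,"turn":0},{"tx":0,"ty":0,"tz":-0.06,"turn":0},{"tx":0,"ty":0,"tz":-0.08,"turn":0},{"tx":0,"ty":0,"tz":-0.1,"turn":0},{"tx":0,"ty":0,"tz":-0.1,"turn":0},{"tx":0,"ty":0,"tz":-0.1,"turn":0},{"tx":0,"ty":0,"tz":-0.1,"turn":0},{"tx":0,"ty":0,"tz":-0.1,"turn":0},{"tx":0,"ty":0,"tz":-0.1,"turn":0}]'
```

```text
clock: 29.12
eef_pos: [0.5715, 0.01, 0.0436]
orientation: [[0.001, 0.992, 0.124], [-0.006, 0.124, -0.992], [-1.0, -0.0, 0.006]]
wrist_force: [0.5, -10.8, 0.0]
grip_width: 0.0199
```

The bracket is blocked, with force rising and no motion, which suggests contact with the stop. I'll back off and check squareness.

```bash
python3 -m handwheel '[{"tx":0,"ty":0,"tz":0.3,"turn":0},{"tx":0,"ty":0,"tz":0.8,"turn":0},{"tx":0,"ty":0,"tz":1.5,"turn":0},{"tx":0,"ty":0,"tz":2.5,"turn":0},{"tx":-2,"ty":0,"tz":4,"turn":0},{"tx":-5,"ty":0,"tz":6,"turn":0},{"tx":-9,"ty":0,"tz":6.5,"turn":0},{"tx":-13,"ty":0,"tz":6.5,"turn":0},{"tx":-15,"ty":0,"tz":6.5,"turn":0},{"tx":-15,"ty":0,"tz":6.5,"turn":0}]'
python3 -m handwheel '[{"tx":0,"ty":0,"tz":0,"turn":0},{"tx":0,"ty":0,"tz":0,"turn":0},{"tx":0,"ty":0,"tz":0,"turn":0},{"tx":0,"ty":0,"tz":0,"turn":0},{"tx":0,"ty":0,"tz":0,"turn":0},{"tx":0,"ty":0,"tz":0,"turn":0},{"tx":0,"ty":0,"tz":0,"turn":0},{"tx":0,"ty":0,"tz":0,"turn":0},{"tx":0,"ty":0,"tz":0,"turn":0},{"tx":0,"ty":0,"tz":0,"turn":0}]'
cat > chk.py <<'E'
from h import *
import sys
s=env.state();v=viewer.snapshot("wrist");t=viewer.snapshot("top")
print(s["eef_pos"])
n=np.array([.1212,-.9926]);S=np.array([.534,.2183]);lat=np.array([.9926,.1212])
W=cloud(v,s)
for nm,P in(("wrist",W),("top",cloud(t))):
  m=(P[...,2]>.046)&(P[...,2]<.058)&(P[...,0]>.49)&(P[...,0]<.64)&(P[...,1]>-.03)&(P[...,1]<.2)
  k,l,st,ce=cv2.connectedComponentsWithStats(m.astype(np.uint8));i=1+np.argmax(st[1:,4]);Q=P[l==i]
  x=(Q[:,:2]-S)@n*1e3;y=(Q[:,:2]-S)@lat*1e3
  E=[]; 
  xs=np.arange(60,190,8)
  A=[];B=[]
  for b in xs:
    q=y[(x>=b)&(x<b+8)]
    if len(q)>3:A.append((b+4,q.max()));B.append((b+4,q.min()))
  A=np.array(A);B=np.array(B)
  print(nm,len(Q),"far end x mm",np.percentile(x,[98,99.8]),"side slopes deg",[round(float(np.degrees(np.polyfit(z[:,0],z[:,1],1)[0])),2) for z in(A,B)],"lat at x0",[round(float(np.polyfit(z[:,0],z[:,1],1)[1]),1) for z in(A,B)])
  # stop top front edge & sole top (z~.12): foot end face at top (80 high)
  m=(P[...,2]>.10)&(P[...,2]<.13)&(P[...,0]>.44)&(P[...,0]<.63)&(P[...,1]>.17)&(P[...,1]<.3);Q=P[m];x=(Q[:,:2]-S)@n*1e3;y=(Q[:,:2]-S)@lat*1e3
  print("  near stop: x hist",[(int(b),int(((x>=b)&(x<b+3)).sum()),round(float(np.median(Q[(x>=b)&(x<b+3),2])),3) if ((x>=b)&(x<b+3)).any() else 0) for b in range(-24,24,3)])
px=v["pixels"][:,:,::-1];cv2.imwrite(f"pics/w{sys.argv[1]}.png",px)
c=t["pixels"][150:222,155:255][:,:,::-1];cv2.imwrite(f"pics/t{sys.argv[1]}.png",cv2.resize(c,(800,576),interpolation=cv2.INTER_CUBIC))
np.save("tz.npy",cloud(t))
E
python3 chk.py 3
```

```text
clock: 29.95
eef_pos: [0.5833, -0.0524, 0.2005]
orientation: [[0.013, 0.992, 0.122], [-0.002, 0.122, -0.993], [-1.0, 0.012, 0.004]]
wrist_force: [1.0, -0.2, -0.1]
grip_width: 0.0196
clock: 30.78
eef_pos: [0.5791, -0.0511, 0.1935]
orientation: [[0.0, 0.992, 0.123], [-0.0, 0.123, -0.992], [-1.0, 0.0, 0.0]]
wrist_force: [0.3, 0.0, 0.7]
grip_width: 0.0197
[ 0.57905008 -0.05108429  0.19348537]
wrist 6947 far end x mm [196.908944   199.74929883] side slopes deg [3.9, 3.52] lat at x0 [35.4, -23.3]
  near stop: x hist [(-24, 0, 0), (-21, 0, 0), (-18, 0, 0), (-15, 0, 0), (-12, 0, 0), (-9, 0, 0), (-6, 0, 0), (-3, 0, 0), (0, 0, 0), (3, 0, 0), (6, 0, 0), (9, 0, 0), (12, 0, 0), (15, 0, 0), (18, 0, 0), (21, 0, 0)]
top 1061 far end x mm [193.89716987 198.9915892 ] side slopes deg [3.94, 4.0] lat at x0 [34.7, -24.4]
  near stop: x hist [(-24, 4, 0.104), (-21, 7, 0.104), (-18, 2, 0.104), (-15, 40, 0.114), (-12, 50, 0.115), (-9, 53, 0.115), (-6, 53, 0.115), (-3, 66, 0.114), (0, 14, 0.119), (3, 21, 0.12), (6, 21, 0.119), (9, 23, 0.119), (12, 24, 0.12), (15, 21, 0.111), (18, 5, 0.104), (21, 3, 0.104)]
```

View pics/t3.png

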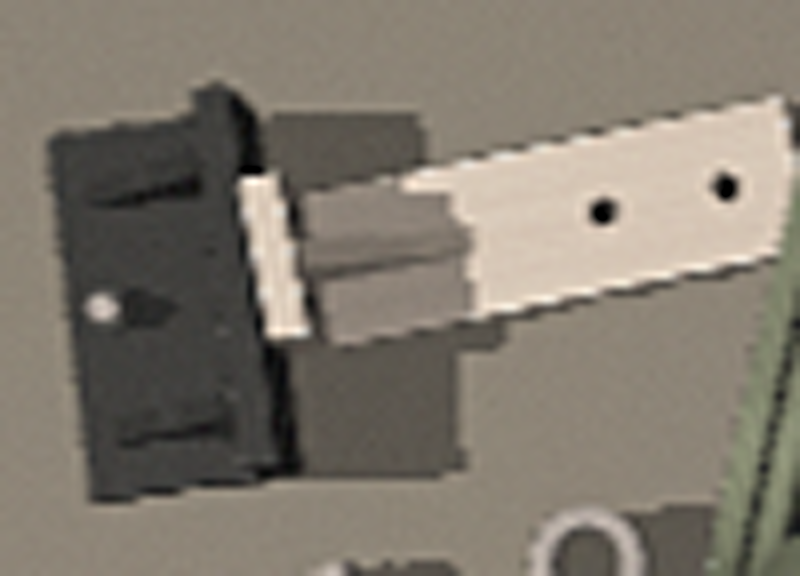

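The top crop shows the foot end against the stop at the upper corner (245,180), with a wedge opening towards (270,335). Both cameras give 3.9° of residual yaw. I'll square it with a sideways push from two spread fingers lined up with the stop normal, coming from the far side.

```bash
python3 -m handwheel '[{"tx":0,"ty":0.3,"tz":-1,"turn":7},{"tx":0,"ty":0.8,"tz":-2.5,"turn":14},{"tx":0,"ty":1.4,"tz":-4,"turn":21},{"tx":0,"ty":2,"tz":-5.5,"turn":28},{"tx":0,"ty":2.7,"tz":-7,"turn":35},{"tx":0,"ty":3.3,"tz":-8.5,"turn":42},{"tx":0,"ty":3.9,"tz":-10,"turn":49},{"tx":0,"ty":4.5,"tz":-11.5,"turn":56},{"tx":0,"ty":5,"tz":-12.8,"turn":63},{"tx":0,"ty":5,"tz":-13.3,"turn":70}]' 0 10
python3 -m handwheel '[{"tx":0,"ty":0,"tz":0,"turn":7},{"tx":0,"ty":0,"tz":0,"turn":14},{"tx":0,"ty":0,"tz":0,"turn":20},{"tx":0,"ty":0,"tz":0,"turn":20},{"tx":0,"ty":0,"tz":0,"turn":20},{"tx":0,"ty":0,"tz":0,"turn":20},{"tx":0,"ty":0,"tz":0,"turn":20},{"tx":0,"ty":0,"tz":0,"turn":20},{"tx":0,"ty":0,"tz":0,"turn":20},{"tx":0,"ty":0,"tz":0,"turn":20}]'
python3 - <<'E'
from h import *
s=env.state();O=s["orientation"];print(O.round(3),s["eef_pos"],(np.array([.6125,.0868,.0437])-s["eef_pos"])@O*100)
E
```

```text
clock: 31.72
eef_pos: [0.6128, 0.089, 0.1935]
orientation: [[0.001, 0.451, -0.893], [0.001, -0.893, -0.451], [-1.0, -0.0, -0.001]]
wrist_force: [-0.0, -0.1, -0.2]
grip_width: 0.083
clock: 32.55
eef_pos: [0.6123, 0.087, 0.1935]
orientation: [[-0.0, 0.123, -0.992], [0.0, -0.992, -0.123], [-1.0, -0.0, 0.0]]
wrist_force: [-0.4, -0.2, 0.5]
grip_width: 0.094
[[-0.     0.123 -0.992]
 [ 0.    -0.992 -0.123]
 [-1.    -0.     0.   ]] [0.61229504 0.08702516 0.19346045] [14.97604428  0.02506136 -0.01792971]
```

```bash
python3 -m handwheel '[{"tx":3,"ty":0,"tz":0,"turn":0},{"tx":6,"ty":0,"tz":0,"turn":0},{"tx":9,"ty":0,"tz":0,"turn":0},{"tx":11.5,"ty":0,"tz":0,"turn":0},{"tx":13.5,"ty":0,"tz":0,"turn":0},{"tx":14.5,"ty":0,"tz":0,"turn":0},{"tx":14.9,"ty":0,"tz":0,"turn":0},{"tx":14.9,"ty":0,"tz":0,"turn":0},{"tx":14.9,"ty":0,"tz":0,"turn":0},{"tx":14.9,"ty":0,"tz":0,"turn":0}]'
python3 -m handwheel '[{"tx":0,"ty":0,"tz":0.15,"turn":0},{"tx":0,"ty":0,"tz":0.3,"turn":0},{"tx":0,"ty":0,"tz":0.45,"turn":0},{"tx":0,"ty":0,"tz":0.6,"turn":0},{"tx":0,"ty":0,"tz":0.75,"turn":0},{"tx":0,"ty":0,"tz":0.9,"turn":0},{"tx":0,"ty":0,"tz":1.05,"turn":0},{"tx":0,"ty":0,"tz":1.2,"turn":0},{"tx":0,"ty":0,"tz":1.3,"turn":0},{"tx":0,"ty":0,"tz":1.4,"turn":0}]'
python3 -m handwheel '[{"tx":0,"ty":0,"tz":-0.2,"turn":0},{"tx":0,"ty":0,"tz":-0.7,"turn":0},{"tx":0,"ty":0,"tz":-1.2,"turn":0},{"tx":-2,"ty":0,"tz":-1.4,"turn":0},{"tx":-5,"ty":0.5,"tz":-1.4,"turn":0},{"tx":-8.5,"ty":3,"tz":-1.4,"turn":0},{"tx":-11.5,"ty":6,"tz":-1.4,"turn":0},{"tx":-14,"ty":9,"tz":-1.4,"turn":0},{"tx":-15,"ty":12,"tz":-1.4,"turn":0},{"tx":-15,"ty":13,"tz":-1.4,"turn":0}]' 201
python3 chk.py 4
```

```text
clock: 33.38
eef_pos: [0.614, 0.0871, 0.0465]
orientation: [[0.004, 0.123, -0.992], [0.0, -0.992, -0.123], [-1.0, 0.0, -0.004]]
wrist_force: [-0.3, 0.6, 0.7]
grip_width: 0.0942
clock: 34.22
eef_pos: [0.5987, 0.0854, 0.0445]
orientation: [[0.001, 0.122, -0.993], [0.0, -0.993, -0.122], [-1.0, -0.0, -0.001]]
wrist_force: [2.4, -0.0, -0.5]
grip_width: 0.0941
clock: 35.05
eef_pos: [0.6313, -0.0463, 0.1989]
orientation: [[0.008, 0.119, -0.993], [-0.003, -0.993, -0.119], [-1.0, 0.004, -0.007]]
wrist_force: [0.6, 0.3, 0.3]
grip_width: 0.0309
[ 0.63133689 -0.0463184   0.19891923]
wrist 8067 far end x mm [197.35423851 199.48332539] side slopes deg [0.08, 0.63] lat at x0 [38.7, -22.2]
  near stop: x hist [(-24, 0, 0), (-21, 0, 0), (-18, 0, 0), (-15, 0, 0), (-12, 0, 0), (-9, 0, 0), (-6, 0, 0), (-3, 0, 0), (0, 0, 0), (3, 0, 0), (6, 0, 0), (9, 0, 0), (12, 0, 0), (15, 0, 0), (18, 0, 0), (21, 0, 0)]
top 900 far end x mm [171.53715666 178.878987  ] side slopes deg [-0.08, 8.36] lat at x0 [37.8, -35.2]
  near stop: x hist [(-24, 4, 0.102), (-21, 7, 0.104), (-18, 3, 0.105), (-15, 41, 0.114), (-12, 50, 0.116), (-9, 53, 0.115), (-6, 49, 0.116), (-3, 61, 0.114), (0, 18, 0.12), (3, 22, 0.121), (6, 23, 0.121), (9, 23, 0.12), (12, 31, 0.118), (15, 3, 0.109), (18, 5, 0.105), (21, 3, 0.104)]
```

```bash
python3 -m handwheel '[{"tx":0,"ty":0,"tz":0.8,"turn":-7},{"tx":0,"ty":0,"tz":1.6,"turn":-14},{"tx":0,"ty":0,"tz":2.4,"turn":-21},{"tx":0,"ty":0,"tz":3.2,"turn":-28},{"tx":0,"ty":0,"tz":4,"turn":-35},{"tx":0,"ty":0,"tz":4.8,"turn":-42},{"tx":0,"ty":0,"tz":5.5,"turn":-49},{"tx":0,"ty":0,"tz":6,"turn":-56},{"tx":0,"ty":0,"tz":6,"turn":-63},{"tx":0,"ty":0,"tz":6,"turn":-70}]' 201
python3 -m handwheel '[{"tx":0,"ty":0,"tz":0,"turn":-7},{"tx":0,"ty":0,"tz":0,"turn":-14},{"tx":0,"ty":0,"tz":0,"turn":-20},{"tx":0,"ty":0,"tz":0,"turn":-20},{"tx":0,"ty":0,"tz":0,"turn":-20},{"tx":0,"ty":0,"tz":0,"turn":-20},{"tx":0,"ty":0,"tz":0,"turn":-20},{"tx":0,"ty":0,"tz":0,"turn":-20},{"tx":0,"ty":0,"tz":0,"turn":-20},{"tx":0,"ty":0,"tz":0,"turn":-20}]'
python3 - <<'E'
from h import *
s=env.state();O=s["orientation"];print(O.round(3),s["eef_pos"],(np.array([.5645,-.0148,.0437])-s["eef_pos"])@O*100)
E
```

```text
clock: 35.98
eef_pos: [0.5667, -0.0468, 0.1919]
orientation: [[-0.005, 0.976, -0.216], [0.002, -0.216, -0.976], [-1.0, -0.005, -0.001]]
wrist_force: [-1.1, 0.5, 0.3]
grip_width: 0.0198
clock: 36.82
eef_pos: [0.5687, -0.0494, 0.1945]
orientation: [[0.0, 0.993, 0.122], [0.0, 0.122, -0.993], [-1.0, 0.0, -0.0]]
wrist_force: [0.1, -0.4, 0.3]
grip_width: 0.0202
[[ 0.     0.993  0.122]
 [ 0.     0.122 -0.993]
 [-1.     0.    -0.   ]] [ 0.5687329  -0.04936466  0.19449621] [ 1.50797463e+01  3.00119025e-04 -3.48174656e+00]
```

Descend where I am, lateral already right. Then approach 58 mm to contact and press lightly.

```bash
python3 -m handwheel '[{"tx":3,"ty":0,"tz":0,"turn":0},{"tx":6,"ty":0,"tz":0,"turn":0},{"tx":9,"ty":0,"tz":-0.5,"turn":0},{"tx":11.5,"ty":0,"tz":-1,"turn":0},{"tx":13.5,"ty":0,"tz":-1.5,"turn":0},{"tx":14.6,"ty":0,"tz":-2.2,"turn":0},{"tx":15.1,"ty":0,"tz":-3,"turn":0},{"tx":15.1,"ty":0,"tz":-3.8,"turn":0},{"tx":15.1,"ty":0,"tz":-4.6,"turn":0},{"tx":15.1,"ty":0,"tz":-5.4,"turn":0}]'
python3 -m handwheel '[{"tx":0,"ty":0,"tz":0,"turn":0},{"tx":0,"ty":0,"tz":-0.08,"turn":0},{"tx":0,"ty":0,"tz":-0.16,"turn":0},{"tx":0,"ty":0,"tz":-0.24,"turn":0},{"tx":0,"ty":0,"tz":-0.32,"turn":0},{"tx":0,"ty":0,"tz":-0.4,"turn":0},{"tx":0,"ty":0,"tz":-0.48,"turn":0},{"tx":0,"ty":0,"tz":-0.56,"turn":0},{"tx":0,"ty":0,"tz":-0.64,"turn":0},{"tx":0,"ty":0,"tz":-0.7,"turn":0}]'
```

```text
clock: 37.65
eef_pos: [0.5635, 0.005, 0.0452]
orientation: [[0.003, 0.992, 0.123], [-0.0, 0.123, -0.992], [-1.0, 0.003, 0.001]]
wrist_force: [-0.2, 0.1, 1.0]
grip_width: 0.0199
clock: 38.48
eef_pos: [0.5612, 0.0108, 0.0434]
orientation: [[0.0, 0.992, 0.123], [-0.001, 0.123, -0.992], [-1.0, -0.0, 0.001]]
wrist_force: [-0.3, -2.8, -1.3]
grip_width: 0.0197
```

```bash
python3 -m handwheel '[{"tx":0,"ty":0,"tz":-0.03,"turn":0},{"tx":0,"ty":0,"tz":-0.06,"turn":0},{"tx":0,"ty":0,"tz":-0.09,"turn":0},{"tx":0,"ty":0,"tz":-0.12,"turn":0},{"tx":0,"ty":0,"tz":-0.15,"turn":0},{"tx":0,"ty":0,"tz":-0.18,"turn":0},{"tx":0,"ty":0,"tz":-0.21,"turn":0},{"tx":0,"ty":0,"tz":-0.25,"turn":0},{"tx":0,"ty":0,"tz":-0.25,"turn":0},{"tx":0,"ty":0,"tz":-0.25,"turn":0}]'
python3 -m handwheel '[{"tx":0,"ty":0,"tz":-0.03,"turn":0},{"tx":0,"ty":0,"tz":-0.06,"turn":0},{"tx":0,"ty":0,"tz":-0.09,"turn":0},{"tx":0,"ty":0,"tz":-0.12,"turn":0},{"tx":0,"ty":0,"tz":-0.15,"turn":0},{"tx":0,"ty":0,"tz":-0.15,"turn":0},{"tx":0,"ty":0,"tz":-0.15,"turn":0},{"tx":0,"ty":0,"tz":-0.15,"turn":0},{"tx":0,"ty":0,"tz":-0.15,"turn":0},{"tx":0,"ty":0,"tz":-0.15,"turn":0}]'
```

```text
clock: 39.32
eef_pos: [0.5611, 0.0114, 0.0434]
orientation: [[0.0, 0.992, 0.123], [-0.004, 0.123, -0.992], [-1.0, -0.0, 0.004]]
wrist_force: [-0.0, -8.5, -1.8]
grip_width: 0.0202
clock: 40.15
eef_pos: [0.5611, 0.0114, 0.0435]
orientation: [[0.0, 0.992, 0.123], [-0.006, 0.123, -0.992], [-1.0, -0.0, 0.006]]
wrist_force: [0.1, -12.0, -2.3]
grip_width: 0.02
```

It stalls at 208.7 mm from the stop. I expected 208 mm (200 mm of bracket plus half a finger). Retreat and verify.

```bash
python3 -m handwheel '[{"tx":0,"ty":0,"tz":0.3,"turn":0},{"tx":0,"ty":0,"tz":0.8,"turn":0},{"tx":0,"ty":0,"tz":1.5,"turn":0},{"tx":0,"ty":0,"tz":2.5,"turn":0},{"tx":-2,"ty":0,"tz":4,"turn":0},{"tx":-5,"ty":0,"tz":6,"turn":0},{"tx":-9,"ty":0,"tz":7.5,"turn":0},{"tx":-13,"ty":0,"tz":8,"turn":0},{"tx":-15,"ty":0,"tz":8,"turn":0},{"tx":-15,"ty":0,"tz":8,"turn":0}]'
python3 -m handwheel '[{"tx":0,"ty":0,"tz":0,"turn":0},{"tx":0,"ty":0,"tz":0,"turn":0},{"tx":0,"ty":0,"tz":0,"turn":0},{"tx":0,"ty":0,"tz":0,"turn":0},{"tx":0,"ty":0,"tz":0,"turn":0},{"tx":0,"ty":0,"tz":0,"turn":0},{"tx":0,"ty":0,"tz":0,"turn":0},{"tx":0,"ty":0,"tz":0,"turn":0},{"tx":0,"ty":0,"tz":0,"turn":0},{"tx":0,"ty":0,"tz":0,"turn":0}]'
python3 chk.py 5
python3 - <<'E'
import pickle,numpy as np,cv2
from h import *
# bystander centroids, start vs now (top cam)
A=cloud(pickle.load(open("d0.pkl","rb"))["top"]);B=np.load("tz.npy")
for n,b in dict(short=(.64,.72,.16,.23),vee=(.355,.44,.165,.26),bush=(.40,.46,.075,.13),square=(.66,.71,-.02,.10),par=(.44,.6,-.41,-.36),gauge=(.64,.77,.30,.42)).items():
    o=[]
    for P in(A,B):
        m=(P[...,0]>b[0])&(P[...,0]<b[1])&(P[...,1]>b[2])&(P[...,1]<b[3])&(P[...,2]>.05);o.append((P[m].mean(0).round(4),m.sum()))
    print(n,o)
E
```

```text
clock: 40.98
eef_pos: [0.575, -0.0662, 0.2008]
orientation: [[0.013, 0.993, 0.122], [-0.003, 0.122, -0.993], [-1.0, 0.013, 0.004]]
wrist_force: [-0.2, -0.4, 0.9]
grip_width: 0.02
clock: 41.82
eef_pos: [0.5706, -0.0642, 0.1935]
orientation: [[0.0, 0.992, 0.123], [-0.0, 0.123, -0.992], [-1.0, 0.0, 0.0]]
wrist_force: [-0.1, 0.2, -0.1]
grip_width: 0.0195
[ 0.57058541 -0.06420862  0.19347602]
wrist 6058 far end x mm [196.50211164 197.65128606] side slopes deg [0.16, -0.04] lat at x0 [37.8, -21.1]
  near stop: x hist [(-24, 0, 0), (-21, 0, 0), (-18, 0, 0), (-15, 0, 0), (-12, 0, 0), (-9, 0, 0), (-6, 0, 0), (-3, 0, 0), (0, 0, 0), (3, 0, 0), (6, 0, 0), (9, 0, 0), (12, 0, 0), (15, 0, 0), (18, 0, 0), (21, 0, 0)]
top 1064 far end x mm [196.3362957  199.12043063] side slopes deg [0.13, 0.38] lat at x0 [37.2, -21.8]
  near stop: x hist [(-24, 4, 0.101), (-21, 5, 0.106), (-18, 4, 0.109), (-15, 38, 0.115), (-12, 54, 0.116), (-9, 48, 0.115), (-6, 55, 0.116), (-3, 55, 0.115), (0, 23, 0.122), (3, 20, 0.121), (6, 24, 0.122), (9, 22, 0.121), (12, 28, 0.116), (15, 4, 0.111), (18, 4, 0.106), (21, 3, 0.104)]
short [(array([0.6824, 0.1936, 0.0814]), np.int64(330)), (array([0.6822, 0.194 , 0.0812]), np.int64(334))]
vee [(array([0.3975, 0.213 , 0.0744]), np.int64(388)), (array([0.3975, 0.2131, 0.0747]), np.int64(387))]
bush [(array([0.4302, 0.1003, 0.0872]), np.int64(111)), (array([0.4303, 0.1006, 0.0861]), np.int64(113))]
square [(array([0.6893, 0.0492, 0.0797]), np.int64(203)), (array([0.6892, 0.0491, 0.0803]), np.int64(203))]
par [(array([ 0.5221, -0.3837,  0.0637]), np.int64(385)), (array([ 0.5224, -0.3836,  0.0636]), np.int64(390))]
gauge [(array([0.718 , 0.363 , 0.0917]), np.int64(751)), (array([0.7181, 0.3629, 0.092 ]), np.int64(746))]
```

View pics/t5.png

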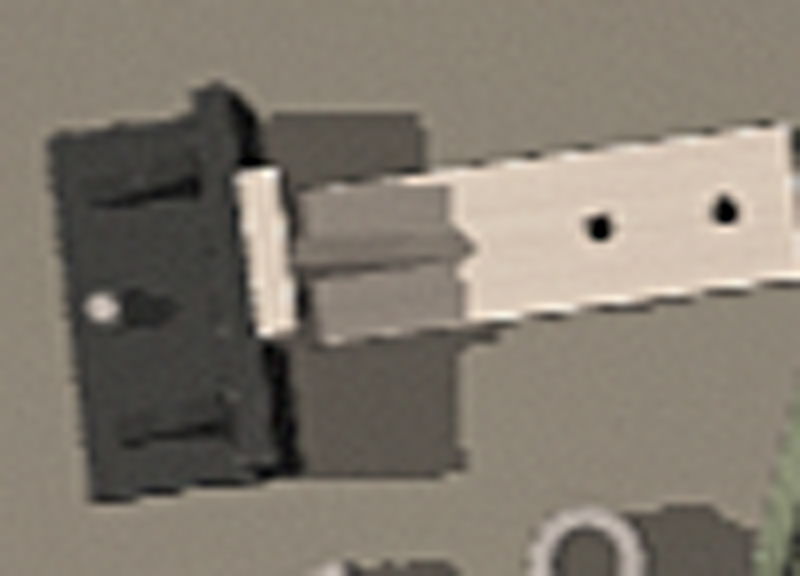

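The crop shows the sole flush along the stop face, from (240,172) to (260,335), with no wedge. It is square within about 0.3°, its middle is about 8 mm off the face centre, and the bystanders are unmoved. I'll hand it in.

```bash
python3 -c "
from rig import order
print(order.close_job())"
```

```text
the job is handed in; nothing more can be done
None
```

I tipped the bracket onto its back, pushed it flush against the stop and handed the job in at about 42 s. No verdict was reported.

**How it was done**
- **Lowering:** The fingers stood astride the upright with a loose gap. The front finger tipped it and the rear finger bore it down.
- **Slip and recovery:** At about 60°, turning the tool let the heel slip about 5 mm, leaving the edge close to the fingertip. I raised the bracket back to 25°, re-seated the finger deeper, slid the bracket towards the stop at 50° and lowered it there.
- **Squaring up:** My first push against the end face jammed on one corner, 3.9° off square. A sideways push with both fingers squared it, and a final end push stalled at about 12 N.

**Last checks**

| Check | Reading |
|---|---|
| Squareness to the stop | within about 0.4° on all side-edge fits (limit 2°) |
| Far end of the bracket from the stop | 197.7–199 mm by the cameras, finger stall point about 200.7 mm (200 mm is flush) |
| Middle of the sole from the centre of the face | about 8 mm (limit 42 mm) |
| Bracket flat | upper face at 12–13 mm along its whole length, measured after lowering |
| Short bracket, vee block, bush, square, parallels, gauge | shift below 1 mm |
| Robot | clear of everything |

**Not confirmed**
- The scriber's position was not measured; the arm stayed well away from it at low height.
- The turning speed during the last 16–19 mm of lowering was not measured.
- The distance readings differ by about 2–3 mm, which is the camera calibration error.

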